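# Make up the cleaning kit and the marking kit

### The job

Make up the two kits for the next shift in the grey trays. The cleaning tray gets the dispenser bottle, standing in the square socket, and the jar of swabs, standing in the large round collar; the marking tray gets the wooden stamp, standing in the small round collar, the ink pad, lying flat and face up between the four corner brackets, and the felt marker, laid between the ribs at the tray's end. Keep the bottle and the jar upright all the time, and set them down in their seats rather than dropping them.

Things in the scene. Friction and masses are not known exactly. Their poses are not given: they have to be found in the camera images.
- alcohol_bottle_center (a point): White dispenser bottle, blue collar, small dish on top, upright on the green mat; square body 58 x 58 mm, flats square to its x and y, vertical up to 104 mm above its underside, 138 mm tall in all, 0.2 to 0.35 kg. The point is on its axis, 69 mm above its underside; z up.
- swab_jar_center (a point): Open clear round jar with white swabs, standing upright on the green mat; 53 mm across, wall up to 60 mm, swabs up to 81 mm above its underside, about 60 g. The point is on its axis, 40 mm above its underside; z is up.
- stamp_center (a point): Turned wooden hand stamp, waisted like a chess piece, standing upright on the green mat; 27 mm across at foot and head (treat it as a 25 mm post), 63 mm tall, 30 g. The point is on its axis, 31.5 mm above its underside; z is up.
- ink_pad_center (a point): Open ink pad, dark grey case with a dark red pad face, lying face up on the white band of the bench, which is 6 mm lower than the green mat (mat edge at x = 0.451); 52 mm along its x, 68 mm along its y, 9 mm thick, 50 g. The point is its centre, 4.5 mm above its underside; z is up.
- marker_center (a point): Black felt marker, cap on, lying on the white band, 6 mm lower than the green mat; 136 mm long along its x, body 17 mm wide along y and 18 mm high, does not roll, 20 g. The point is half-way along, on its centre line, 8 mm above what it lies on; z is up.
- cleaning_tray: Grey moulded tray with two seats, fixed on the green mat; 112 mm (x) by 212 mm (y), rim 8 mm high, floor 3 mm thick. Origin: centre of the underside, z up. Bottle's square socket: centre y = +53 mm, 74 x 74 mm inside, sides along x and y. Jar's round collar: centre y = -53 mm, 69 mm inside. Their walls are 4 mm thick and end 17 mm above the underside.
- marking_tray: Grey moulded tray with three seats, fixed on the mat; 160 (x) by 222 mm (y), rim 8, floor 3 mm. Origin: centre of underside, z up. Stamp's collar: centre y -77, 43 mm inside, top at 17. Ink pad: centre y -6, 4 corner brackets, 68 (x) by 84 (y) inside. Marker: centre y +66, length along x, either way; 34 mm between rib pairs at both ends, 152 rim to rim, middle 90 open. Brackets, ribs: top at 9.

How it is judged:
At the end, for the whole second after the job is handed in: Each of the five things within 12 mm of the middle of its own seat (tray x and y), on the tray floor (3 mm; pad, marker 2 mm), upright or flat within 0.08 rad (pad 0.05), marker within 0.2 rad of tray x, pad's long side within 0.3 rad of tray y, released, at rest (x of alcohol_bottle_center in the frame of cleaning_tray between -0.012 and 0.012 m and y of alcohol_bottle_center in the frame of cleaning_tray between 0.041 and 0.065 m and z of alcohol_bottle_center in the frame of cleaning_tray between 0.069 and 0.075 m and angle between each of alcohol_bottle_center, swab_jar_center, stamp_center, marker_center's own z axis and vertical below 0.08 rad and linear speed of each of alcohol_bottle, swab_jar, stamp, ink_pad, marker below 0.02 m/s and x of swab_jar_center in the frame of cleaning_tray between -0.012 and 0.012 m and y of swab_jar_center in the frame of cleaning_tray between -0.065 and -0.041 m and z of swab_jar_center in the frame of cleaning_tray between 0.04 and 0.046 m and x of stamp_center in the frame of marking_tray between -0.012 and 0.012 m and y of stamp_center in the frame of marking_tray between -0.089 and -0.065 m and z of stamp_center in the frame of marking_tray between 0.0315 and 0.0375 m and x of ink_pad_center in the frame of marking_tray between -0.012 and 0.012 m and y of ink_pad_center in the frame of marking_tray between -0.018 and 0.006 m and z of ink_pad_center in the frame of marking_tray between 0.0055 and 0.0095 m and angle between ink_pad_center's own z axis and vertical below 0.05 rad and angle between the y axis of ink_pad_center and the y axis of marking_tray, either way round below 0.3 rad and x of marker_center in the frame of marking_tray between -0.012 and 0.012 m and y of marker_center in the frame of marking_tray between 0.054 and 0.078 m and z of marker_center in the frame of marking_tray between 0.009 and 0.013 m and angle between the x axis of marker_center and the x axis of marking_tray, either way round below 0.2 rad); the robot touches nothing.
It fails at once if the bottle is tipped more than 0.5 rad (angle between alcohol_bottle_center's own z axis and vertical above 0.5 rad).
It fails at once if the jar is tipped more than 0.5 rad (angle between swab_jar_center's own z axis and vertical above 0.5 rad).
It fails at once if the bottle is let go over its seat more than 15 mm above the tray floor (x of alcohol_bottle_center in the frame of cleaning_tray between -0.03 and 0.03 m and y of alcohol_bottle_center in the frame of cleaning_tray between 0.023 and 0.083 m and z of alcohol_bottle_center in the frame of cleaning_tray above 0.087 m and contact force between alcohol_bottle and the fingers below 0.1 N).
It fails at once if the jar is let go over its seat more than 15 mm above the tray floor (x of swab_jar_center in the frame of cleaning_tray between -0.03 and 0.03 m and y of swab_jar_center in the frame of cleaning_tray between -0.083 and -0.023 m and z of swab_jar_center in the frame of cleaning_tray above 0.058 m and contact force between swab_jar and the fingers below 0.1 N).
It also fails if it takes over 128 s, if anything falls off the work surface, if the arm or the gripper's body presses on something with over 40 N, if the wrist force passes 120 N, or if a joint passes its speed limit or range.

### The arm

A 6-joint arm with a two-finger parallel gripper is mounted at the origin on the work surface; the furniture and walls round the work are solid. World frame = base frame: x ahead of the robot, y to its left, z up, the work surface at z = 0. Lengths are in m, angles in rad, forces in N, time in s.
With the tool pointing down it reaches from about 0.225 to 0.725 m from the base axis. Payload 3.1 kg.
Tool frame: the origin (TCP) lies midway between the tips of the shut fingers; the grasp point (between the pads) lies 19 mm behind it; z points along the fingers, y is the direction in which the jaws open and shut (so a half turn about z gives the same grasp; the last joint's range is limited). The gripper opens to 85 mm and grips with 20 to 120 N. Pads are 22 mm wide; open, the fingers measure 114 mm over their backs; the gripper's body (76 mm by 85 mm) begins 54 mm behind the grasp point. The pads swing forward as they close: fully open they stand 13 mm farther back than shut.
Start: joints at [-1.313, 0.048, 0.099, 1.622, 0, 1.443], TCP at [0.198, -0.486, 0.231] pointing down, gripper open.
Joint ranges: [-2.91, 2.91], [-0.99, 1.94], [-1.21, 1.42], [-2.12, 2.29], [-1.49, 1.47], [-3.14, 3.14]. Speed limits (rad/s): [2.79, 2.79, 3.14, 3.14, 3.14, 3.14].

### API

Orientations are given as a unit quaternion [w, x, y, z].
In Python, from workcell import robot gives the robot as it stands. The module is installed in compiled form; this text tells all that it offers.
- The arm moves only by the tool apply_moves, never from a script. Its argument "targets" is a list of rows, each a list of 7 numbers: the turn, a rotation vector about the tool's x, y, z in degrees, then the shift along the tool's x, y, z in mm, then the closure, from -1 (fully open) to 1 (shut). In form: [[rx, ry, rz, dx, dy, dz, grip], ...]. A call has 1 to 10 rows; each row shifts and turns the commanded pose from where the row before left it, along the tool's axes as they then stand; what a row does not reach is not made up. A row lasts 1/10 s, in which the tool goes at most 50 mm and 8.59 degrees, less where a joint would pass 70% of its speed; a pose out of reach is approached as far as the arm can. A call is refused whole if a number of a shift passes 50 or a number of a turn 8.59, either way. A call with a gripper value outside its range is refused whole. The fingers move at their own pace and stop on an object; the grip force is fixed at half the most. Time passes only in rows, so rows that do not move let the fingers close. It gives the time, the measured TCP pose, the force and the opening at its end, in the units of the state.
- robot.observe(): the state, without advancing time (a new reading comes with each control period).
- robot.capture(name): name is "scene" or "top"; returns a dict with "img" (400x640x3 uint8, red, green, blue), "z_map" (400x640 float32, m along the optical axis (not along the pixel's ray), 0 where there is no reading), "fx", "fy", "cx", "cy" (pixels), "distortion" ([k1, k2, p1, p2, k3] as OpenCV has them; the pictures are not rectified), "T" (4x4, takes a point from camera to world coordinates). Camera axes: x right, y down, z forward; pixel columns grow to the right and rows downward; lengths in m; the calibration is good to about 2 mm. A picture is of the moment at which its call begins.
- robot.sign_off(): hands the job in, once; it reports no verdict.
Trained networks look in a picture, given as the dict that the camera call returned (one of the last four; its "shot" number tells which), for a name from the list of things; names that differ only in an ending like _2 or _b are one class to them, and where a whole thing is asked for, a point or a joint stands for the part that bears it (a point fixed in the world has none). Each returns a list of dicts, best first, with "p" (0 to 1); they miss things now and then, are a little off and sometimes report something else, mostly with a low value. They report only what shows in the picture. A call takes as long as a camera call.
- robot.find_in(picture, target): "point" ([x, y, z] in m, in world coordinates, good to about 4 mm: the middle of the surface that is visible of it).
- robot.tip_of(picture, target): "point" ([x, y, z] in m, in world coordinates, good to about 4 mm: a listed point, or the origin of a listed thing).
The state is a dict: "clock": time; "joint_pos": joint angles; "qd": joint speeds; "effort": joint torques, N m; "eef_pos": TCP position; "tcp_rot": TCP orientation; "ft_force": force on the tool from outside, world axes, zero at the start; "ft_torque": the same for the moment, N m; "width": opening from 0.0 (shut) to 1.0 (fully open).
Only numpy, scipy, OpenCV 4.12 (cv2) and the standard library are available. Lean on these libraries where they do the work, as an engineer would, in place of code of your own. Each camera call takes 0.05 s, during which the arm holds its last target.

## Working session

There is one attempt and no reset: what is moved stays moved. The work goes in short steps, Python scripts to look and compute and a tool call to move; the robot and the scene stay as the last step left them, time stands still between calls to the robot, and variables do not carry over. Pictures are saved under pics/ and viewed, and the job is handed in when it is done.

Besides the shell and the picture viewer there is one more tool, called by a JSON object that holds its "method" and its "body", one argument or row to a line. apply_moves: Moves the arm, as the interface text tells. Its arguments: {"type":"object","properties":{"targets":{"type":"array","items":{"type":"array","items":{"type":"number"}}}},"required":["targets"]}

```bash
mkdir -p pics; ls; python3 - <<'E'
from workcell import robot
import cv2,numpy as np
print(robot.observe())
for n in ["scene","top"]:
    c=robot.capture(n); cv2.imwrite(f"pics/{n}0.png",c["img"][:,:,::-1])
    print(n,c["fx"],c["cx"],c["cy"],c["distortion"],np.round(c["T"],3).tolist())
    for t in ["alcohol_bottle_center","swab_jar_center","stamp_center","ink_pad_center","marker_center","cleaning_tray","marking_tray"]:
        for f in ("tip_of","find_in"):
            print(t,f,[(np.round(d["point"],4).tolist(),round(d["p"],2)) for d in getattr(robot,f)(c,t)[:2]])
E
```

```text
pics
{'clock': 0.0, 'joint_pos': array([-1.31281733e+00,  4.87464879e-02,  9.75691222e-02,  1.62199105e+00,
       -1.11182724e-05,  1.44299837e+00]), 'qd': array([-4.44277733e-04, -4.30603642e-04,  1.34720582e-04,  3.47422215e-04,
        1.90235489e-04, -5.88234868e-06]), 'effort': array([-5.64622569e-04, -3.38784814e+01,  3.20014966e+01,  2.02644104e-02,
       -3.02417266e-05, -6.81136321e-07]), 'eef_pos': array([ 0.19737382, -0.48581991,  0.23010498]), 'tcp_rot': array([-1.18317051e-03,  9.81453934e-01,  1.91694469e-01, -8.26930581e-05]), 'ft_force': array([ 0.07255847,  0.48988975, -0.28413573]), 'ft_torque': array([0.00203576, 0.03978198, 0.00179611]), 'width': 0.9992423525289074}
scene 487.83673979340966 328.54685881311 184.8990658139941 [-0.09807316  0.          0.          0.          0.        ] [[-0.689, -0.344, 0.638, -0.255], [-0.725, 0.319, -0.611, 0.707], [0.007, -0.883, -0.469, 0.632], [0.0, 0.0, 0.0, 1.0]]
alcohol_bottle_center tip_of [([0.5798, -0.025, 0.0716], 0.78)]
alcohol_bottle_center find_in [([0.5638, -0.0019, 0.076], 0.84)]
swab_jar_center tip_of [([0.6673,
[... 1010 characters left out ...]
, ([0.6029, 0.2301, -0.0014], 0.62)]
swab_jar_center find_in [([0.6778, 0.0015, 0.0341], 0.59)]
stamp_center tip_of [([0.4903, -0.0159, 0.0293], 0.65)]
stamp_center find_in []
ink_pad_center tip_of [([0.3825, -0.2928, -0.0008], 0.96)]
ink_pad_center find_in [([0.3778, -0.2915, 0.0049], 0.86)]
marker_center tip_of [([0.3787, 0.2797, 0.0047], 0.58)]
marker_center find_in [([0.381, 0.2732, 0.0106], 0.81)]
cleaning_tray tip_of [([0.6024, 0.2301, 0.0001], 0.71)]
cleaning_tray find_in [([0.6008, 0.2296, 0.005], 0.9)]
marking_tray tip_of [([0.5758, -0.2342, 0.0026], 0.91), ([0.3799, -0.2948, -0.0008], 0.38)]
marking_tray find_in [([0.3795, -0.2921, 0.0054], 0.66), ([0.5748, -0.2306, 0.0064], 0.63)]
```

View pics/scene0.png

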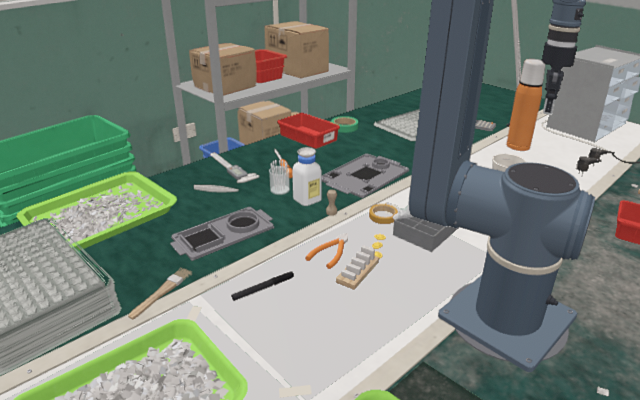

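View pics/top0.png

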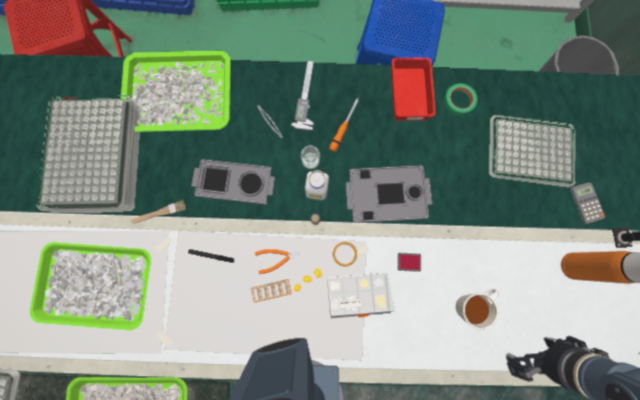

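The top view shows the cleaning tray at (233,182), with its square socket on the left (+y). The marking tray is at (388,193), the bottle at (317,185), the jar at (311,157), the stamp at (315,218), the pad at (409,262) and the marker at (211,256). Next I'll rectify this view to get precise yaws.

```bash
cat > h.py <<'E'
import numpy as np,cv2
def K(c): return np.array([[c["fx"],0,c["cx"]],[0,c["fy"],c["cy"]],[0,0,1.]])
def proj(c,P):
    T=np.linalg.inv(c["T"]); r,_=cv2.Rodrigues(T[:3,:3])
    return cv2.projectPoints(np.float64(P).reshape(-1,1,3),r,T[:3,3],K(c),np.float64(c["distortion"]))[0].reshape(-1,2)
def ortho(c,x0,x1,y0,y1,z,s=0.0005):
    # rows: x decreasing downwards, cols: y decreasing to right
    xs=np.arange(x1,x0,-s); ys=np.arange(y1,y0,-s)
    X,Y=np.meshgrid(xs,ys,indexing='ij')
    p=proj(c,np.stack([X,Y,np.full_like(X,z)],-1)).reshape(*X.shape,2).astype(np.float32)
    return cv2.remap(c["img"],p[...,0],p[...,1],cv2.INTER_CUBIC)
def cloud(c):
    v,u=np.mgrid[0:400,0:640]
    n=cv2.undistortPoints(np.stack([u,v],-1).reshape(-1,1,2).astype(np.float64),K(c),np.float64(c["distortion"])).reshape(400,640,2)
    z=c["z_map"].astype(float)
    P=np.dstack([n[...,0]*z,n[...,1]*z,z])
    W=P@c["T"][:3,:3].T+c["T"][:3,3]; W[z<=0]=np.nan
    return W
E
python3 - <<'E'
from workcell import robot
from h import *
c=robot.capture("top")
def sv(n,*a):
    o=ortho(c,*a); cv2.imwrite(f"pics/{n}.png",o[:,:,::-1]); print(n,o.shape)
sv("ct",.5,.7,.1,.36,.008)
sv("mt",.47,.68,-.37,-.09,.008)
a=ortho(c,.33,.44,.18,.38,.004); b=ortho(c,.33,.44,-.37,-.17,.003)
cv2.imwrite("pics/pm.png",np.vstack([a,b])[:,:,::-1]); print(a.shape)
W=cloud(c)
for n,(x0,x1,y0,y1,z0,z1) in dict(bottle=(.54,.63,-.06,.03,.02,.2),jar=(.635,.72,-.05,.05,.02,.2),stamp=(.46,.525,-.05,.02,.015,.1),pad=(.33,.43,-.36,-.23,-.001,.02),marker=(.33,.43,.18,.38,.003,.03),ct=(.5,.7,.1,.36,.005,.03),mt=(.47,.68,-.37,-.09,.005,.03)).items():
    m=(W[...,0]>x0)&(W[...,0]<x1)&(W[...,1]>y0)&(W[...,1]<y1)&(W[...,2]>z0)&(W[...,2]<z1)
    p=W[m]; r=cv2.minAreaRect((p[:,:2]*1000).astype(np.float32))
    print(n,len(p),p.min(0).round(3),p.max(0).round(3),p.mean(0).round(4),r)
    t=np.percentile(p[:,2],95); q=p[p[:,2]>t-.006]; print("  top",q[:,:2].mean(0).round(4),t)
m=(W[...,0]>.33)&(W[...,0]<.44)&(W[...,1]>-.2)&(W[...,1]<-.18);print("band",np.nanmedian(W[m][:,2]))
m=(W[...,0]>.5)&(W[...,0]<.6)&(W[...,1]>.06)&(W[...,1]<.09);print("mat",np.nanmedian(W[m][:,2]))
E
```

```text
ct (400, 520, 3)
mt (421, 560, 3)
(220, 400, 3)
bottle 548 [ 0.555 -0.05   0.021] [0.614 0.011 0.141] [ 0.5774 -0.0206  0.1059] ((585.0986328125, -20.568397521972656), (59.564476013183594, 57.8590087890625), 84.4675064086914)
  top [ 0.5884 -0.0196] 0.1366679394927634
jar 227 [ 0.647 -0.023  0.02 ] [0.701 0.026 0.086] [0.6733 0.0011 0.0495] ((673.9789428710938, 1.6863079071044922), (53.00519943237305, 49.58609390258789), 2.385072708129883)
  top [0.6722 0.002 ] 0.07929611283864836
stamp 67 [ 0.482 -0.032  0.016] [ 0.504 -0.009  0.066] [ 0.492  -0.0195  0.0559] ((492.8617248535156, -20.481077194213867), (22.004011154174805, 22.171951293945312), 1.7279893159866333)
  top [ 0.4932 -0.0197] 0.06405691124741127
pad 428 [ 0.337 -0.353 -0.001] [ 0.428 -0.239  0.01 ] [ 0.3815 -0.2935  0.0031] ((377.9183349609375, -286.4018249511719), (69.46715545654297, 117.75938415527344), 22.10662269592285)
  top [ 0.3816 -0.2938] 0.0064157867420627564
marker 252 [0.366 0.206 0.003] [0.399 0.339 0.015] [0.382  0.2707 0.0087] ((382.7961120605469, 272.51446533203125), (134.74513244628906, 16.24183464050293), 79.76006317138672)
  top [0.382  0.2718] 0.012584319675617916
ct 1043 [0.519 0.107 0.005] [0.666 0.36  0.021] [0.6001 0.2279 0.0094] ((583.67724609375, 231.73236083984375), (244.33935546875, 149.71295166015625), 85.38336944580078)
  top [0.6006 0.2317] 0.01791801186766475
mt 1372 [ 0.486 -0.361  0.005] [ 0.669 -0.108  0.022] [ 0.5799 -0.2377  0.0078] ((568.4721069335938, -234.56919860839844), (183.60964965820312, 250.3245849609375), 5.112370014190674)
  top [ 0.5806 -0.2543] 0.014664837501270832
band -0.005302025759514661
mat -0.002589842034866674
```

View pics/ct.png

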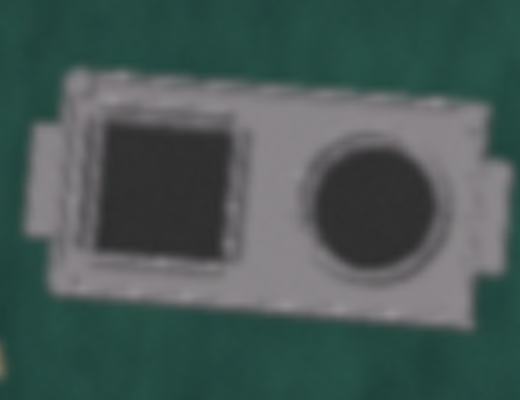

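View pics/mt.png

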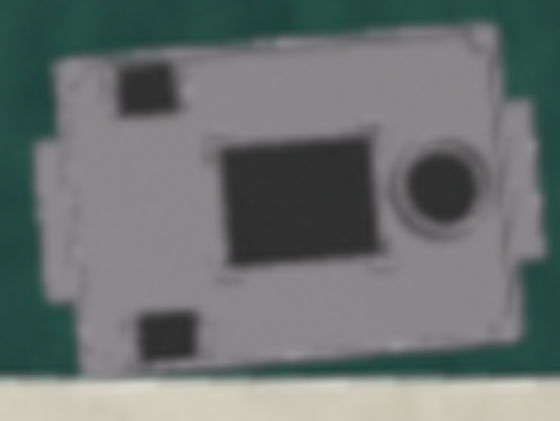

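View pics/pm.png

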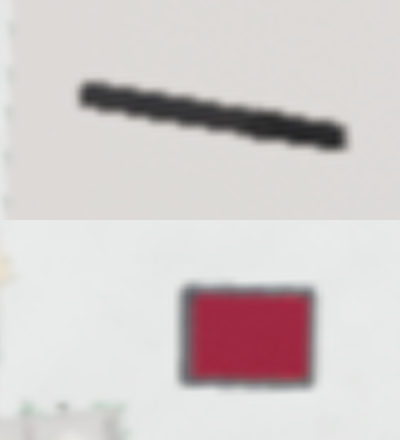

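```bash
python3 - <<'E'
from workcell import robot
from h import *
c=robot.capture("top")
def blobs(f,x0,x1,y0,y1,z,amin=800):
    o=ortho(c,x0,x1,y0,y1,z); m=f(o.astype(int)).astype(np.uint8)
    n,l,s,ce=cv2.connectedComponentsWithStats(m)
    for i in range(1,n):
        if s[i,4]<amin: continue
        r=cv2.minAreaRect(np.argwhere(l==i)[:,::-1].astype(np.float32))
        g=lambda p:(round(x1-p[1]*.0005,4),round(y1-p[0]*.0005,4))
        print(" cen",g(ce[i]),"rect",g(r[0]),np.round(np.array(r[1])*.5,1),"ang",round(r[2],1),"area mm2",s[i,4]*.25)
dark=lambda o:(o.max(-1)<85)&(o[...,1]-o[...,0]<20)
tray=lambda o:(o[...,1]-o[...,0]<22)&(o.max(-1)<185)
print("ct");blobs(dark,.5,.7,.1,.36,.003);blobs(tray,.5,.7,.1,.36,.006,9000)
print("mt");blobs(dark,.485,.68,-.37,-.09,.003);blobs(tray,.485,.68,-.37,-.09,.006,9000)
print("marker");blobs(lambda o:o.max(-1)<110,.33,.44,.18,.38,.003)
print("pad");blobs(lambda o:(o[...,1]<140),.33,.43,-.35,-.22,.003)
for z in(.104,):print("bottle");blobs(lambda o:(o.min(-1)>150),.52,.66,-.08,.05,z)
for t in ["cleaning_tray","marking_tray","ink_pad_center","marker_center","swab_jar_center","alcohol_bottle_center","stamp_center"]:
    print(t,[np.round(d["point"],4).tolist()for d in robot.tip_of(c,t)[:1]])
b=ortho(c,.45,.72,-.1,.1,.06);cv2.imwrite("pics/b.png",b[:,:,::-1])
s=robot.capture("scene");o=s["img"][130:230,230:370];cv2.imwrite("pics/sc.png",cv2.resize(o,None,fx=5,fy=5,interpolation=2)[:,:,::-1])
E
```

```text
ct
 cen (np.float64(0.6058), np.float64(0.2798)) rect (0.6059, 0.2795) [66.3 66.9] ang 4.9 area mm2 4271.5
 cen (np.float64(0.5973), np.float64(0.1742)) rect (0.5974, 0.1745) [60.7 62.4] ang 59.9 area mm2 3007.0
 cen (np.float64(0.601), np.float64(0.2264)) rect (0.6012, 0.2266) [245.8 118.2] ang 4.7 area mm2 27048.25
mt
 cen (np.float64(0.6368), np.float64(-0.1638)) rect (0.637, -0.1637) [25.8 29.1] ang 83.3 area mm2 699.75
 cen (np.float64(0.5805), np.float64(-0.2407)) rect (0.5805, -0.241) [59.9 76. ] ang 85.0 area mm2 4461.75
 cen (np.float64(0.5875), np.float64(-0.3123)) rect (0.5871, -0.3124) [36.  34.6] ang 71.6 area mm2 1006.75
 cen (np.float64(0.5126), np.float64(-0.1743)) rect (0.5126, -0.1747) [23.6 29.2] ang 84.8 area mm2 642.0
 cen (np.float64(0.5775), np.float64(-0.2345)) rect (0.5778, -0.2285) [181.6 279.5] ang 89.2 area mm2 40762.5
marker
 cen (np.float64(0.3819), np.float64(0.2727)) rect (0.3816, 0.2741) [132.7  13.8] ang 9.1 area mm2 1515.75
pad
 cen (np.float64(0.3818), np.float64(-0.2936)) rect (0.3819, -0.2936) [64.9 48.4] ang 0.7 area mm2 3096.5
bottle
 cen (np.float64(0.6431), np.float64(-0.0027)) rect (0.642, -0.0018) [36.  43.5] ang 90.0 area mm2 1219.75
 cen (np.float64(0.584), np.float64(-0.0207)) rect (0.5835, -0.0211) [57.  63.4] ang 5.9 area mm2 3049.5
cleaning_tray [[0.6038, 0.2323, 0.0001]]
marking_tray [[0.5753, -0.2333, -0.0014]]
ink_pad_center [[0.3814, -0.2954, 0.0003]]
marker_center [[0.3831, 0.2797, 0.0042]]
swab_jar_center [[0.6728, 0.001, 0.0396]]
alcohol_bottle_center [[0.5855, -0.019, 0.0681]]
stamp_center [[0.4895, -0.0167, 0.0344]]
```

View pics/sc.png

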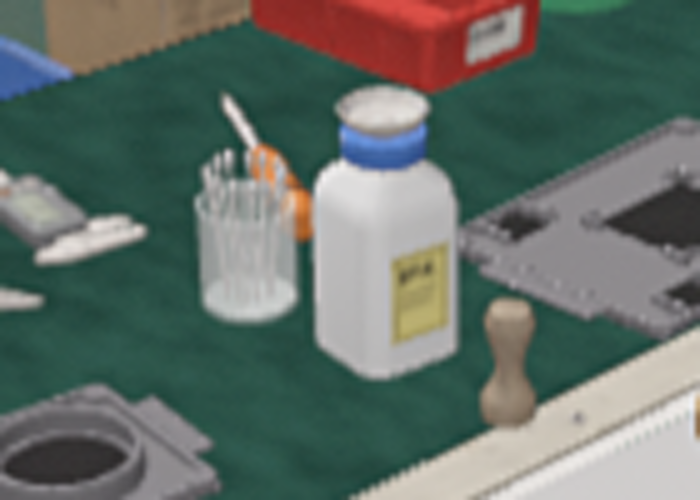

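View pics/b.png

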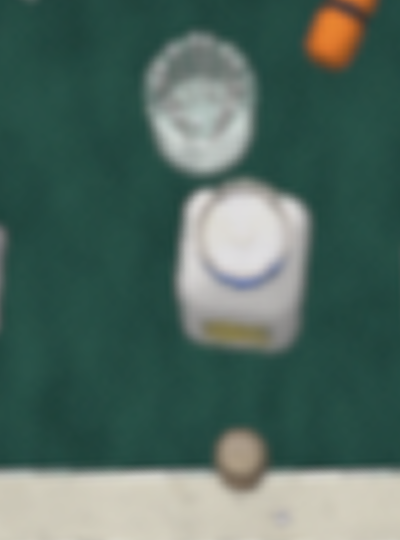

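Seat positions from the floor patches, which fit the given spacings of 106, 72 and 71 mm:

| Item | Seat position (x, y) | Tray yaw |
|---|---|---|
| Bottle | (0.606, 0.280) | −4.6° |
| Jar | (0.597, 0.174) | −4.6° |
| Pad | (0.5805, −0.2408) | +5° |
| Marker | (0.5747, −0.169) | +5° |
| Stamp | (0.587, −0.312) | +5° |

The bottle stands at (0.586, −0.020) with yaw ≈ −5.5°. I'll turn the tool first.

```bash
cat > go.py <<'E'
import sys,numpy as np
from scipy.spatial.transform import Rotation as R
from workcell import robot
# go.py x y z psi : print remaining turn and shift in tool axes
x,y,z,psi=map(float,sys.argv[1:5]); o=robot.observe()
q=o["tcp_rot"]; A=R.from_quat([q[1],q[2],q[3],q[0]])
p=np.radians(psi); B=R.from_matrix(np.array([[np.cos(p),np.sin(p),0],[np.sin(p),-np.cos(p),0],[0,0,-1]]))
d=np.array([x,y,z])-o["eef_pos"]
print("t",round(o["clock"],2),"pos",o["eef_pos"].round(4),"turn",np.degrees((A.inv()*B).as_rotvec()).round(2),"shift if turned",(B.inv().apply(d)*1000).round(1),"shift now",(A.inv().apply(d)*1000).round(1),"w",round(o["width"],3),"F",o["ft_force"].round(1),"j",np.degrees(o["joint_pos"]).round(0))
E
echo ok
```

```text
ok
```

{"method": "apply_moves", "body": {
  "targets": [
    [0,0,-8.5,0,0,0,-1],
    [0,0,-8.5,0,0,0,-1],
    [0,0,-8.5,0,0,0,-1],
    [0,0,-8.5,0,0,0,-1],
    [0,0,-8.5,0,0,0,-1],
    [0,0,-8.5,0,0,0,-1],
    [0,0,-8.5,0,0,0,-1],
    [0,0,-8.5,0,0,0,-1],
    [0,0,-8.5,0,0,0,-1],
    [0,0,-8.5,0,0,0,-1]
  ]
}}

```text
clock: 3.0
eef_pos: [0.1976, -0.4864, 0.2313]
tcp_rot: [0.0, 0.592, 0.806, -0.0]
ft_force: [-0.1, -0.3, -0.4]
width: 0.996
```

{"method": "apply_moves", "body": {
  "targets": [
    [0,0,-8.5,0,0,0,-1],
    [0,0,-8.5,0,0,0,-1],
    [0,0,-8.5,0,0,0,-1],
    [0,0,-8.5,0,0,0,-1],
    [0,0,-8.5,0,0,0,-1],
    [0,0,-8.5,0,0,0,-1],
    [0,0,-8.5,0,0,0,-1],
    [0,0,-8,0,0,0,-1],
    [0,0,0,0,0,0,-1]
  ]
}}

```text
clock: 3.9
eef_pos: [0.1975, -0.4864, 0.2313]
tcp_rot: [0.0, 0.047, 0.999, -0.0]
ft_force: [-0.0, -0.1, -0.6]
width: 1.0
```

```bash
python3 go.py .586 -.020 .231 174.5
```

```text
t 3.9 pos [ 0.1975 -0.4864  0.2313] turn [-0.    0.    0.09] shift if turned [-3.420e+02  5.015e+02  3.000e-01] shift now [-3.428e+02  5.009e+02  3.000e-01] w 1.0 F [-0.  -0.1 -0.6] j [-75.   3.   6.  93.  -0. -70.]
```

{"method": "apply_moves", "body": {
  "targets": [
    [0,0,0,-22.8,33.4,0,-1],
    [0,0,0,-22.8,33.4,0,-1],
    [0,0,0,-22.8,33.4,0,-1],
    [0,0,0,-22.8,33.4,0,-1],
    [0,0,0,-22.8,33.4,0,-1],
    [0,0,0,-22.8,33.4,0,-1],
    [0,0,0,-22.8,33.4,0,-1],
    [0,0,0,-22.8,33.4,0,-1],
    [0,0,0,-22.8,33.4,0,-1],
    [0,0,0,-22.8,33.4,0,-1]
  ]
}}

```text
clock: 4.9
eef_pos: [0.4569, -0.1739, 0.2315]
tcp_rot: [0.0, 0.049, 0.999, -0.0]
ft_force: [0.9, -1.2, 0.8]
width: 1.003
```

{"method": "apply_moves", "body": {
  "targets": [
    [0,0,0,-22.8,33.4,0,-1],
    [0,0,0,-22.8,33.4,0,-1],
    [0,0,0,-22.8,33.4,0,-1],
    [0,0,0,-22.8,33.4,0,-1],
    [0,0,0,-22.8,33.4,0,-1],
    [0,0,0,0,0,0,-1],
    [0,0,0,0,0,0,-1]
  ]
}}

```text
clock: 5.6
eef_pos: [0.5852, -0.019, 0.2307]
tcp_rot: [-0.001, 0.047, 0.999, -0.0]
ft_force: [1.2, -0.5, 0.1]
width: 0.997
```

```bash
python3 go.py .586 -.020 .072 174.5; python3 - <<'E'
from workcell import robot
from h import *
s=robot.capture("scene");o=s["img"][50:250,200:440];cv2.imwrite("pics/sc1.png",cv2.resize(o,None,fx=3,fy=3,interpolation=2)[:,:,::-1])
E
```

```text
t 5.6 pos [ 0.5852 -0.019   0.2307] turn [-0.03 -0.08  0.09] shift if turned [ -0.9  -0.9 158.7] shift now [ -1.1  -0.8 158.7] w 0.997 F [ 1.2 -0.5  0.1] j [-8. 12. 16. 94. -0. -3.]
```

View pics/sc1.png

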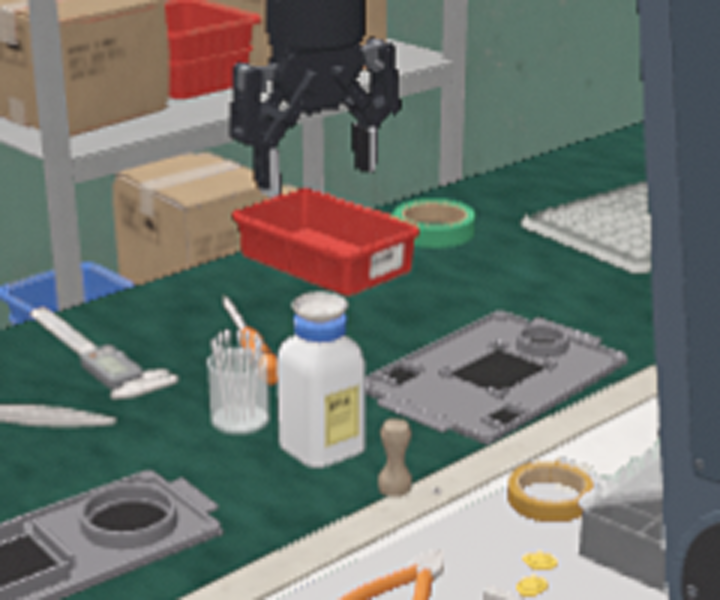

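The gripper is centred over the bottle, with the bottle's dish at (320,300) under the fingers. Next I'll descend and grip.

{"method": "apply_moves", "body": {
  "targets": [
    [0,0,0,-1,-1,20,-1],
    [0,0,0,0,0,25,-1],
    [0,0,0,0,0,25,-1],
    [0,0,0,0,0,25,-1],
    [0,0,0,0,0,20,-1],
    [0,0,0,0,0,20,-1],
    [0,0,0,0,0,12,-1],
    [0,0,0,0,0,11,-1],
    [0,0,0,0,0,0,-1]
  ]
}}

```text
clock: 6.55
eef_pos: [0.5847, -0.0213, 0.0719]
tcp_rot: [-0.001, 0.048, 0.999, 0.0]
ft_force: [-0.1, -0.1, 1.3]
width: 0.997
```

{"method": "apply_moves", "body": {
  "targets": [
    [0,0,0,0,0,0,1],
    [0,0,0,0,0,0,1],
    [0,0,0,0,0,0,1],
    [0,0,0,0,0,0,1],
    [0,0,0,0,0,0,1],
    [0,0,0,0,0,0,1],
    [0,0,0,0,0,0,1],
    [0,0,0,0,0,0,1]
  ]
}}

```text
clock: 7.35
eef_pos: [0.5875, -0.0209, 0.0751]
tcp_rot: [0.002, 0.047, 0.999, -0.0]
ft_force: [1.0, 1.1, 5.6]
width: 0.668
```

{"method": "apply_moves", "body": {
  "targets": [
    [0,0,0,0,0,-5,1],
    [0,0,0,0,0,-10,1],
    [0,0,0,0,0,-10,1],
    [0,0,0,0,0,-10,1],
    [0,0,0,0,0,-10,1],
    [0,0,0,0,0,-5,1],
    [0,0,0,0,0,0,1]
  ]
}}

```text
clock: 8.05
eef_pos: [0.587, -0.021, 0.1249]
tcp_rot: [0.001, 0.047, 0.999, -0.0]
ft_force: [-0.2, -0.4, -2.8]
width: 0.661
```

```bash
python3 go.py .606 .280 .122 175.4; python3 - <<'E'
from workcell import robot
from h import *
s=robot.capture("scene");o=s["img"][50:250,200:440];cv2.imwrite("pics/sc2.png",cv2.resize(o,None,fx=3,fy=3,interpolation=2)[:,:,::-1])
E
```

```text
t 8.05 pos [ 0.587  -0.021   0.1249] turn [-0.01  0.15 -0.8 ] shift if turned [  5.2 301.6   2.9] shift now [  9.4 301.5   2.9] w 0.661 F [-0.2 -0.4 -2.8] j [-9. 12.  4. 82. -0. -3.]
```

View pics/sc2.png

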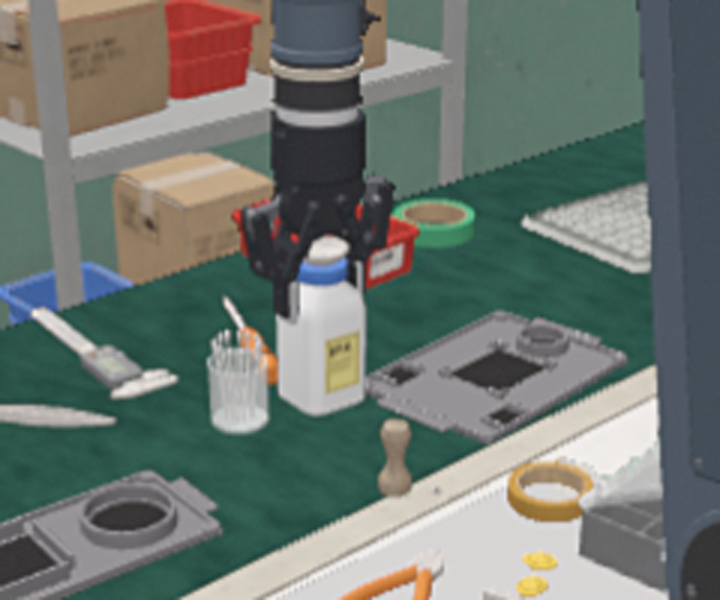

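{"method": "apply_moves", "body": {
  "targets": [
    [0,0,-0.8,0,5,0,1],
    [0,0,0,0,15,0,1],
    [0,0,0,0.5,25,0,1],
    [0,0,0,0.5,30,0,1],
    [0,0,0,1,30,0,1],
    [0,0,0,1,30,0,1],
    [0,0,0,1,30,0,1],
    [0,0,0,1,30,0,1],
    [0,0,0,0,30,0,1],
    [0,0,0,0,30,0,1]
  ]
}}

```text
clock: 9.1
eef_pos: [0.6006, 0.2363, 0.1226]
tcp_rot: [-0.001, 0.04, 0.999, 0.0]
ft_force: [1.3, 0.3, -3.3]
width: 0.664
```

{"method": "apply_moves", "body": {
  "targets": [
    [0,0,0,0,25,0,1],
    [0,0,0,0,15,0,1],
    [0,0,0,0,6.5,0,1],
    [0,0,0,0,0,0,1],
    [0,0,0,0,0,0,1]
  ]
}}

```text
clock: 9.6
eef_pos: [0.6052, 0.2792, 0.1231]
tcp_rot: [-0.0, 0.04, 0.999, -0.001]
ft_force: [0.5, -0.7, -3.4]
width: 0.668
```

```bash
python3 go.py .606 .280 .078 175.4; python3 - <<'E'
from workcell import robot
from h import *
s=robot.capture("scene");o=s["img"][100:300,120:360];cv2.imwrite("pics/sc3.png",cv2.resize(o,None,fx=3,fy=3,interpolation=2)[:,:,::-1])
W=cloud(s); 
m=(abs(W[...,0]-.606)<.06)&(abs(W[...,1]-.28)<.055)&(W[...,2]>.05)&(W[...,2]<.11)&(s["img"].min(-1)>130)
p=W[m]; print(len(p),p.min(0),p.max(0)); r=cv2.minAreaRect((p[:,:2]*1000).astype(np.float32)); print(r)
E
```

```text
t 9.6 pos [0.6052 0.2792 0.1231] turn [-0.06 -0.02 -0.04] shift if turned [-0.7  0.9 45.1] shift now [-0.7  0.9 45.1] w 0.668 F [ 0.5 -0.7 -3.4] j [19. 24. 19. 85. -0. 24.]
499 [0.56821243 0.25426718 0.0503872 ] [0.6264818  0.31271108 0.10962247]
((587.6893310546875, 292.9559326171875), (74.44369506835938, 36.88878631591797), 47.31901550292969)
```

View pics/sc3.png

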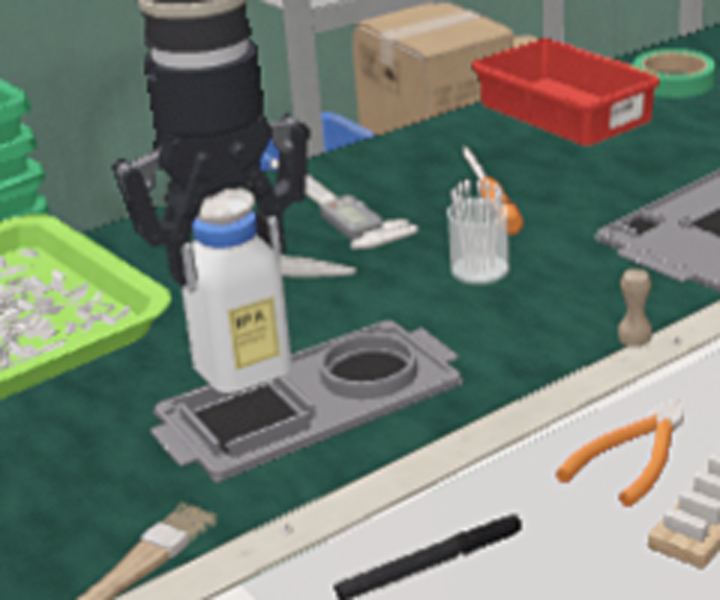

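```bash
python3 - <<'E'
from workcell import robot
from h import *
s=robot.capture("scene")
W=cloud(s); th=np.radians(-4.6)
ux=np.array([np.cos(th),np.sin(th)]);uy=np.array([-np.sin(th),np.cos(th)])
d=W[...,:2]-np.array([.606,.28]); a=d@ux;b=d@uy
for z in (.06,.075,.09,.105):
    m=(abs(a)<.06)&(abs(b)<.05)&(abs(W[...,2]-z)<.008)&(s["img"].max(-1)>90)
    f=m&(abs(b)<.018); g=m&(abs(a)<.015)&(b>0)
    print(z,"front",np.nanmedian(a[f]),f.sum(),"side",np.nanmedian(b[g]),g.sum())
E
```

```text
0.06 front -0.03195889366773698 94 side 0.029841009689637696 26
0.075 front -0.03281478533494465 97 side 0.0297831818590506 32
0.09 front -0.032401629757960196 106 side 0.029660215907766563 31
0.105 front -0.03270608581455866 100 side 0.0295150123625434 32
```

The bottle is upright and about 3 mm short in x. I'll correct that and lower it.

{"method": "apply_moves", "body": {
  "targets": [
    [0,0,0,-3,0.5,0,1],
    [0,0,0,0,0,5,1],
    [0,0,0,0,0,8,1],
    [0,0,0,0,0,8,1],
    [0,0,0,0,0,8,1],
    [0,0,0,0,0,5,1],
    [0,0,0,0,0,4,1],
    [0,0,0,0,0,3,1],
    [0,0,0,0,0,0,1],
    [0,0,0,0,0,0,1]
  ]
}}

```text
clock: 10.7
eef_pos: [0.6085, 0.2804, 0.0826]
tcp_rot: [0.0, 0.04, 0.999, 0.0]
ft_force: [-0.4, 0.3, -3.4]
width: 0.666
```

```bash
python3 go.py .606 .280 .078 175.4
```

```text
t 10.7 pos [0.6085 0.2804 0.0826] turn [0.01 0.03 0.01] shift if turned [ 2.4 -0.6  4.6] shift now [ 2.4 -0.6  4.6] w 0.666 F [-0.4  0.3 -3.4] j [19. 25. 16. 80. -0. 24.]
```

{"method": "apply_moves", "body": {
  "targets": [
    [0,0,0,0,0,1.5,1],
    [0,0,0,0,0,1.5,1],
    [0,0,0,0,0,1.5,1],
    [0,0,0,0,0,0,1],
    [0,0,0,0,0,0,1]
  ]
}}

```text
clock: 11.2
eef_pos: [0.6085, 0.2804, 0.0783]
tcp_rot: [0.0, 0.04, 0.999, 0.0]
ft_force: [-0.7, 0.6, -1.1]
width: 0.668
```

{"method": "apply_moves", "body": {
  "targets": [
    [0,0,0,0,0,1,1],
    [0,0,0,0,0,0,1],
    [0,0,0,0,0,0,0.2],
    [0,0,0,0,0,0,-0.4],
    [0,0,0,0,0,0,-1],
    [0,0,0,0,0,0,-1],
    [0,0,0,0,0,0,-1],
    [0,0,0,0,0,0,-1],
    [0,0,0,0,0,0,-1],
    [0,0,0,0,0,0,-1]
  ]
}}

```text
clock: 12.2
eef_pos: [0.6083, 0.2803, 0.0768]
tcp_rot: [-0.0, 0.04, 0.999, -0.0]
ft_force: [0.4, -0.1, 0.0]
width: 0.997
```

{"method": "apply_moves", "body": {
  "targets": [
    [0,0,0,0,0,-5,-1],
    [0,0,0,0,0,-15,-1],
    [0,0,0,0,0,-20,-1],
    [0,0,0,0,0,-20,-1],
    [0,0,0,0,0,-20,-1],
    [0,0,0,0,0,-20,-1],
    [0,0,0,0,0,0,-1]
  ]
}}

```text
clock: 12.9
eef_pos: [0.6107, 0.2811, 0.1828]
tcp_rot: [0.004, 0.04, 0.999, 0.002]
ft_force: [-0.4, 0.1, 0.6]
width: 0.999
```

```bash
python3 go.py .673 .0015 .17 175; python3 - <<'E'
from workcell import robot
from h import *
s=robot.capture("scene")
W=cloud(s); th=np.radians(-4.6)
ux=np.array([np.cos(th),np.sin(th)]);uy=np.array([-np.sin(th),np.cos(th)])
d=W[...,:2]-np.array([.606,.28]); a=d@ux;b=d@uy
for z in (.03,.05,.07,.09):
    m=(abs(a)<.06)&(abs(b)<.05)&(abs(W[...,2]-z)<.008)&(s["img"].max(-1)>90)
    f=m&(abs(b)<.018); g=m&(abs(a)<.015)&(b>0)
    print(z,"front",np.nanmedian(a[f]),f.sum(),"side",np.nanmedian(b[g]),g.sum())
for t in ["alcohol_bottle_center","swab_jar_center"]:
    print(t,[(np.round(d["point"],4).tolist(),d["p"])for d in robot.tip_of(s,t)[:1]])
o=s["img"][100:300,120:360];cv2.imwrite("pics/sc4.png",cv2.resize(o,None,fx=3,fy=3,interpolation=2)[:,:,::-1])
E
```

```text
t 12.9 pos [0.6107 0.2811 0.1828] turn [0.22 0.49 0.41] shift if turned [ -86.5 -273.1   12.8] shift now [ -84.4 -273.8   12.5] w 0.999 F [-0.4  0.1  0.6] j [19. 25. 26. 91. -0. 24.]
0.03 front -0.029147250059292723 96 side 0.03232057696975581 30
0.05 front -0.02940014793724874 99 side 0.03206475239850348 30
0.07 front -0.029215039495698803 100 side 0.03244441207059964 33
0.09 front -0.028186801605690023 110 side 0.03148930910081754 39
alcohol_bottle_center [([0.6035, 0.281, 0.0741], 0.84)]
swab_jar_center []
```

View pics/sc4.png

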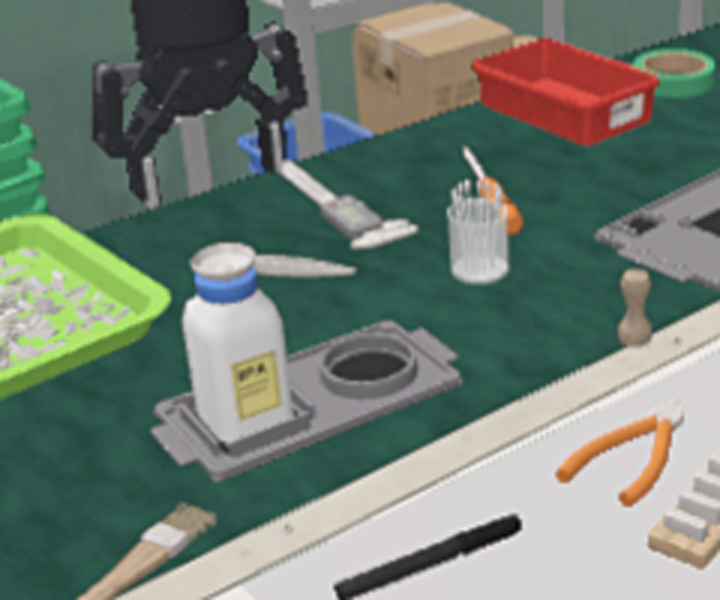

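The bottle is seated upright. Next is the jar.

{"method": "apply_moves", "body": {
  "targets": [
    [0,0,0.4,0,0,0,-1],
    [0,0,0,-8.6,-27.3,0,-1],
    [0,0,0,-8.6,-27.3,0,-1],
    [0,0,0,-8.6,-27.3,0,-1],
    [0,0,0,-8.6,-27.3,0,-1],
    [0,0,0,-8.6,-27.3,0,-1],
    [0,0,0,-8.6,-27.3,0,-1],
    [0,0,0,-8.6,-27.3,0,-1],
    [0,0,0,-8.6,-27.3,0,-1],
    [0,0,0,-8.6,-27.3,0,-1]
  ]
}}

```text
clock: 14.05
eef_pos: [0.6633, 0.0277, 0.175]
tcp_rot: [-0.001, 0.044, 0.999, 0.0]
ft_force: [0.0, -0.9, 1.2]
width: 1.001
```

{"method": "apply_moves", "body": {
  "targets": [
    [0,0,0,-8.6,-27.3,0,-1],
    [0,0,0,0,0,20,-1],
    [0,0,0,0,0,20,-1],
    [0,0,0,0,0,0,-1],
    [0,0,0,0,0,0,-1]
  ]
}}

```text
clock: 14.55
eef_pos: [0.669, 0.001, 0.1352]
tcp_rot: [-0.002, 0.044, 0.999, 0.0]
ft_force: [0.1, -0.2, 1.2]
width: 1.001
```

```bash
python3 go.py .673 .0015 .024 175
```

```text
t 14.55 pos [0.669  0.001  0.1352] turn [ 0.  -0.2  0. ] shift if turned [ -3.9   0.8 111.2] shift now [ -4.3   0.8 111.2] w 1.001 F [ 0.1 -0.2  1.2] j [-6. 25. 21. 86.  0. -1.]
```

{"method": "apply_moves", "body": {
  "targets": [
    [0,0,0,-4,0.8,15,-1],
    [0,0,0,0,0,20,-1],
    [0,0,0,0,0,20,-1],
    [0,0,0,0,0,20,-1],
    [0,0,0,0,0,16,-1],
    [0,0,0,0,0,12,-1],
    [0,0,0,0,0,8,-1],
    [0,0,0,0,0,0,-1],
    [0,0,0,0,0,0,-1]
  ]
}}

```text
clock: 15.45
eef_pos: [0.6748, 0.0012, 0.0265]
tcp_rot: [0.001, 0.044, 0.999, -0.0]
ft_force: [0.2, -0.4, -0.4]
width: 1.0
```

```bash
python3 go.py .673 .0015 .024 175; python3 - <<'E'
from workcell import robot
from h import *
s=robot.capture("scene")
o=s["img"][100:250,220:400];cv2.imwrite("pics/sc5.png",cv2.resize(o,None,fx=4,fy=4,interpolation=2)[:,:,::-1])
E
```

```text
t 15.45 pos [0.6748 0.0012 0.0265] turn [-0.    0.06  0.  ] shift if turned [1.8 0.1 2.5] shift now [1.8 0.1 2.5] w 1.0 F [ 0.2 -0.4 -0.4] j [-6. 28. 12. 74. -0. -1.]
```

View pics/sc5.png

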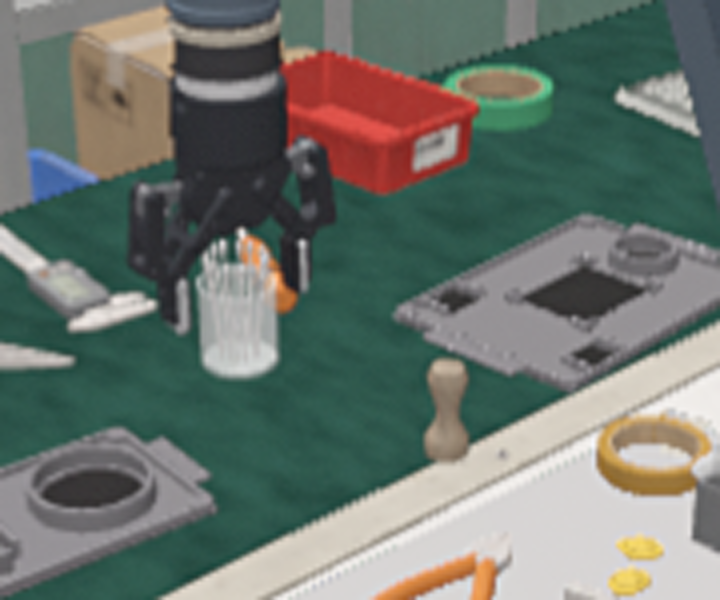

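The jar stands between the open fingers, so I'll lower 2 mm and close.

{"method": "apply_moves", "body": {
  "targets": [
    [0,0,0,1,0,2,-1],
    [0,0,0,0,0,0,0],
    [0,0,0,0,0,0,0.3],
    [0,0,0,0,0,0,1],
    [0,0,0,0,0,0,1],
    [0,0,0,0,0,0,1],
    [0,0,0,0,0,0,1],
    [0,0,0,0,0,0,1]
  ]
}}

```text
clock: 16.3
eef_pos: [0.6738, 0.0014, 0.0245]
tcp_rot: [0.001, 0.044, 0.999, 0.0]
ft_force: [0.3, 0.8, 3.7]
width: 0.599
```

{"method": "apply_moves", "body": {
  "targets": [
    [0,0,0,0,0,-5,1],
    [0,0,0,0,0,-10,1],
    [0,0,0,0,0,-10,1],
    [0,0,0,0,0,-10,1],
    [0,0,0,0,0,-10,1],
    [0,0,0,0,0,-5,1],
    [0,0,0,0,0,0,1]
  ]
}}

```text
clock: 17.0
eef_pos: [0.6743, 0.0013, 0.0756]
tcp_rot: [0.001, 0.044, 0.999, -0.0]
ft_force: [-0.4, 1.1, -0.5]
width: 0.596
```

```bash
python3 go.py .5973 .1743 .076 175; python3 - <<'E'
from workcell import robot
from h import *
s=robot.capture("scene")
o=s["img"][100:250,220:400];cv2.imwrite("pics/sc6.png",cv2.resize(o,None,fx=4,fy=4,interpolation=2)[:,:,::-1])
E
```

```text
t 17.0 pos [0.6743 0.0013 0.0756] turn [-0.    0.16  0.01] shift if turned [ 91.8 165.6  -0.4] shift now [ 91.8 165.6  -0.7] w 0.596 F [-0.4  1.1 -0.5] j [-6. 26. 16. 79.  0. -1.]
```

View pics/sc6.png

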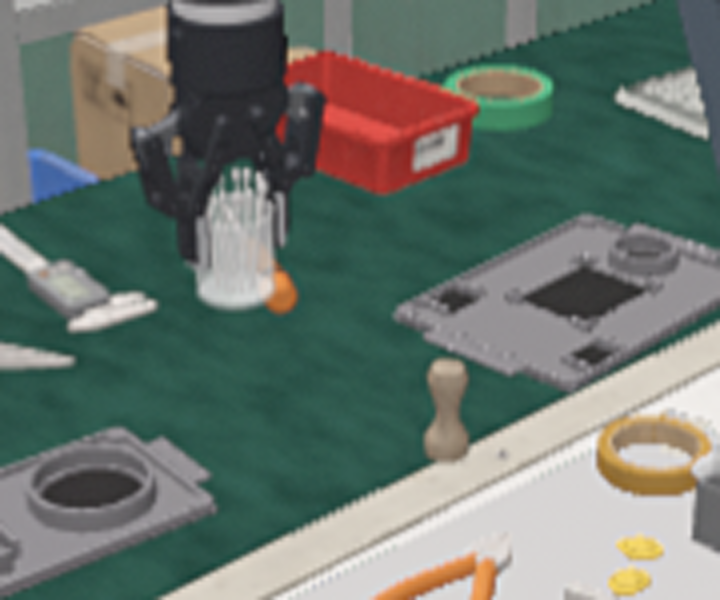

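The jar is lifted and upright. I'll carry it over to its collar.

{"method": "apply_moves", "body": {
  "targets": [
    [0,0,0,5,9,0,1],
    [0,0,0,10,18,0,1],
    [0,0,0,12,22,0,1],
    [0,0,0,12,22,0,1],
    [0,0,0,12,22,0,1],
    [0,0,0,12,22,0,1],
    [0,0,0,12,22,0,1],
    [0,0,0,10,18,0,1],
    [0,0,0,6.8,10.6,0,1],
    [0,0,0,0,0,0,1]
  ]
}}

```text
clock: 18.05
eef_pos: [0.5944, 0.1766, 0.0734]
tcp_rot: [-0.001, 0.042, 0.999, 0.0]
ft_force: [0.4, 0.2, -0.9]
width: 0.599
```

{"method": "apply_moves", "body": {
  "targets": [
    [0,0,0,0,0,0,1],
    [0,0,0,0,0,5,1],
    [0,0,0,0,0,5,1],
    [0,0,0,0,0,5,1],
    [0,0,0,0,0,0,1],
    [0,0,0,0,0,0,1]
  ]
}}

```text
clock: 18.65
eef_pos: [0.596, 0.1739, 0.0582]
tcp_rot: [-0.001, 0.044, 0.999, -0.0]
ft_force: [-0.5, 0.1, -0.6]
width: 0.596
```

```bash
python3 go.py .5973 .1743 .0275 175; python3 - <<'E'
from workcell import robot
from h import *
s=robot.capture("scene")
o=s["img"][120:270,150:330];cv2.imwrite("pics/sc7.png",cv2.resize(o,None,fx=4,fy=4,interpolation=2)[:,:,::-1])
E
```

```text
t 18.65 pos [0.596  0.1739 0.0582] turn [-0.02 -0.06 -0.03] shift if turned [-1.2  0.5 30.7] shift now [-1.3  0.5 30.7] w 0.596 F [-0.5  0.1 -0.6] j [10. 19.  4. 76. -0. 15.]
```

View pics/sc7.png

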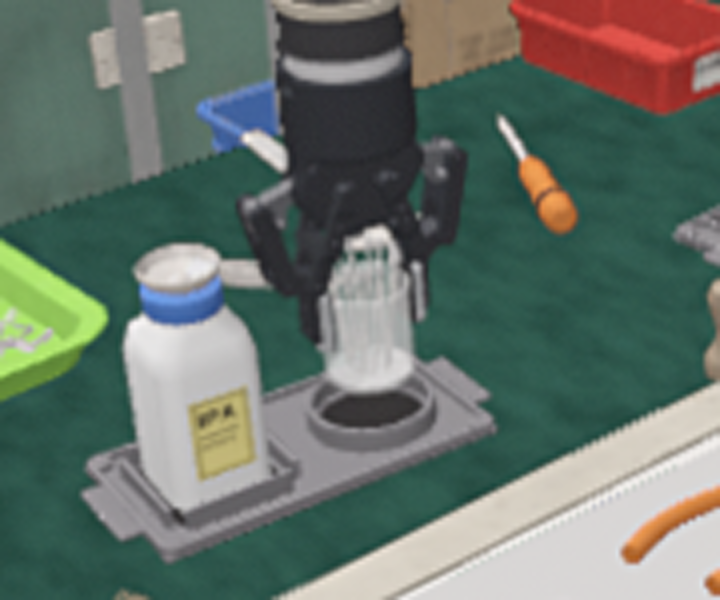

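{"method": "apply_moves", "body": {
  "targets": [
    [0,0,0,-1,0.5,5,1],
    [0,0,0,0,0,6,1],
    [0,0,0,0,0,6,1],
    [0,0,0,0,0,5,1],
    [0,0,0,0,0,4,1],
    [0,0,0,0,0,2,1],
    [0,0,0,0,0,1,1],
    [0,0,0,0,0,0,1],
    [0,0,0,0,0,0,1]
  ]
}}

```text
clock: 19.6
eef_pos: [0.5975, 0.1748, 0.0301]
tcp_rot: [0.0, 0.044, 0.999, 0.0]
ft_force: [0.4, -0.4, -0.7]
width: 0.596
```

{"method": "apply_moves", "body": {
  "targets": [
    [0,0,0,0,0,1.5,1],
    [0,0,0,0,0,1,1],
    [0,0,0,0,0,0.5,1],
    [0,0,0,0,0,0,1],
    [0,0,0,0,0,0,1]
  ]
}}

```text
clock: 20.1
eef_pos: [0.5975, 0.1748, 0.0274]
tcp_rot: [0.0, 0.044, 0.999, 0.0]
ft_force: [-1.2, -0.5, 3.5]
width: 0.597
```

{"method": "apply_moves", "body": {
  "targets": [
    [0,0,0,0,0,0,0.2],
    [0,0,0,0,0,0,-0.3],
    [0,0,0,0,0,0,-0.7],
    [0,0,0,0,0,0,-1],
    [0,0,0,0,0,0,-1],
    [0,0,0,0,0,0,-1],
    [0,0,0,0,0,0,-1]
  ]
}}

```text
clock: 20.8
eef_pos: [0.5972, 0.1748, 0.0267]
tcp_rot: [-0.0, 0.044, 0.999, -0.0]
ft_force: [-0.5, -0.8, -0.4]
width: 1.002
```

{"method": "apply_moves", "body": {
  "targets": [
    [0,0,0,0,0,-5,-1],
    [0,0,0,0,0,-15,-1],
    [0,0,0,0,0,-20,-1],
    [0,0,0,0,0,-20,-1],
    [0,0,0,0,0,-20,-1],
    [0,0,0,0,0,-20,-1],
    [0,0,0,0,0,-20,-1],
    [0,0,0,0,0,0,-1],
    [0,0,0,0,0,0,-1]
  ]
}}

```text
clock: 21.7
eef_pos: [0.598, 0.1749, 0.1482]
tcp_rot: [0.001, 0.044, 0.999, 0.0]
ft_force: [0.3, -0.8, -0.8]
width: 0.998
```

```bash
python3 go.py .492 -.0185 .13 175; python3 - <<'E'
from workcell import robot
from h import *
s=robot.capture("scene")
for t in ["swab_jar_center","stamp_center"]:
    print(t,[(np.round(d["point"],4).tolist(),d["p"])for d in robot.tip_of(s,t)[:1]])
o=s["img"][120:270,150:330];cv2.imwrite("pics/sc8.png",cv2.resize(o,None,fx=4,fy=4,interpolation=2)[:,:,::-1])
E
```

```text
t 21.7 pos [0.598  0.1749 0.1482] turn [0.04 0.15 0.  ] shift if turned [  88.8 -201.9   18.2] shift now [  88.8 -201.9   17.8] w 0.998 F [ 0.3 -0.8 -0.8] j [10. 17. 12. 85. -0. 15.]
swab_jar_center [([0.5945, 0.1734, 0.0448], 0.6)]
stamp_center [([0.4977, -0.0155, 0.03], 0.53)]
```

View pics/sc8.png

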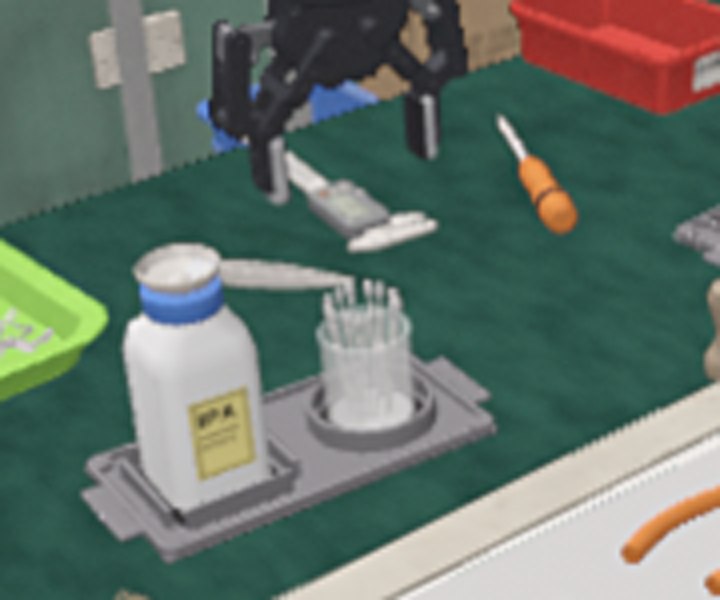

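The jar is seated in its collar. Next is the stamp.

{"method": "apply_moves", "body": {
  "targets": [
    [0,0,0,11.1,-25.2,0,-1],
    [0,0,0,11.1,-25.2,0,-1],
    [0,0,0,11.1,-25.2,0,-1],
    [0,0,0,11.1,-25.2,0,-1],
    [0,0,0,11.1,-25.2,0,-1],
    [0,0,0,11.1,-25.2,0,-1],
    [0,0,0,11.1,-25.2,0,-1],
    [0,0,0,11.1,-25.2,0,-1],
    [0,0,0,0,0,0,-1],
    [0,0,0,0,0,0,-1]
  ]
}}

```text
clock: 22.85
eef_pos: [0.4906, -0.0185, 0.1458]
tcp_rot: [-0.001, 0.044, 0.999, 0.0]
ft_force: [-0.5, -0.1, -1.3]
width: 1.002
```

```bash
python3 go.py .4925 -.0185 .028 175; python3 - <<'E'
from workcell import robot
from h import *
s=robot.capture("scene")
o=s["img"][100:250,250:430];cv2.imwrite("pics/sc9.png",cv2.resize(o,None,fx=4,fy=4,interpolation=2)[:,:,::-1])
W=cloud(s)
m=(abs(W[...,0]-.492)<.03)&(abs(W[...,1]+.019)<.03)&(W[...,2]>.045)&(W[...,2]<.08)
p=W[m]; print(len(p),p.min(0).round(4),p.max(0).round(4),p.mean(0).round(4))
E
```

```text
t 22.85 pos [ 0.4906 -0.0185  0.1458] turn [ 0.04 -0.09 -0.07] shift if turned [-1.900e+00  1.000e-01  1.178e+02] shift now [-2.100e+00  1.000e-01  1.178e+02] w 1.002 F [-0.5 -0.1 -1.3] j [-10.  -2.  -9.  83.   0.  -5.]
84 [ 0.4793 -0.0285  0.0465] [ 0.5038 -0.0047  0.0668] [ 0.4878 -0.014   0.0576]
```

View pics/sc9.png

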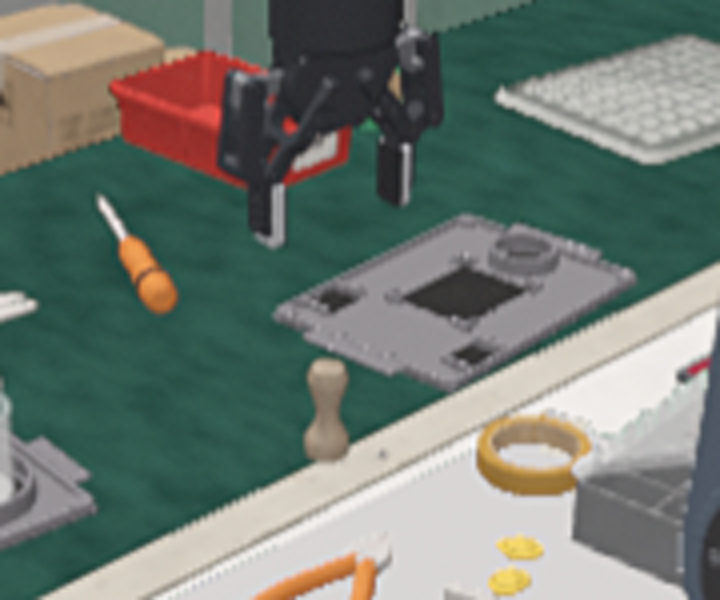

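{"method": "apply_moves", "body": {
  "targets": [
    [0,0,0,-1.5,0,15,-1],
    [0,0,0,0,0,20,-1],
    [0,0,0,0,0,25,-1],
    [0,0,0,0,0,25,-1],
    [0,0,0,0,0,20,-1],
    [0,0,0,0,0,12,-1],
    [0,0,0,0,0,0,-1],
    [0,0,0,0,0,0,0.3],
    [0,0,0,0,0,0,0.3],
    [0,0,0,0,0,0,1]
  ]
}}

```text
clock: 23.9
eef_pos: [0.494, -0.0186, 0.0313]
tcp_rot: [0.001, 0.044, 0.999, -0.0]
ft_force: [-0.3, -0.5, -0.5]
width: 0.513
```

{"method": "apply_moves", "body": {
  "targets": [
    [0,0,0,0,0,0,1],
    [0,0,0,0,0,0,1],
    [0,0,0,0,0,0,1],
    [0,0,0,0,0,0,1],
    [0,0,0,0,0,0,1]
  ]
}}

```text
clock: 24.4
eef_pos: [0.4937, -0.0186, 0.031]
tcp_rot: [0.001, 0.044, 0.999, -0.0]
ft_force: [-0.3, -0.3, 5.9]
width: 0.252
```

```bash
python3 go.py .492 -.018 .028 175
```

```text
t 24.4 pos [ 0.4937 -0.0186  0.031 ] turn [-0.01  0.13  0.  ] shift if turned [1.7 0.5 3. ] shift now [1.7 0.5 3. ] w 0.252 F [-0.3 -0.3  5.9] j [-10.   1. -19.  70.   0.  -5.]
```

{"method": "apply_moves", "body": {
  "targets": [
    [0,0,0,0,0,-5,1],
    [0,0,0,0,0,-10,1],
    [0,0,0,0,0,-10,1],
    [0,0,0,0,0,-10,1],
    [0,0,0,0,0,-10,1],
    [0,0,0,0,0,-5,1],
    [0,0,0,0,0,0,1]
  ]
}}

```text
clock: 25.1
eef_pos: [0.4937, -0.0186, 0.0812]
tcp_rot: [0.001, 0.044, 0.999, -0.0]
ft_force: [-0.2, 0.3, -0.8]
width: 0.246
```

```bash
python3 go.py .5873 -.3124 .084 175; python3 - <<'E'
from workcell import robot
from h import *
s=robot.capture("scene")
o=s["img"][100:250,250:430];cv2.imwrite("pics/sc10.png",cv2.resize(o,None,fx=4,fy=4,interpolation=2)[:,:,::-1])
E
```

```text
t 25.1 pos [ 0.4937 -0.0186  0.0812] turn [-0.01  0.14  0.  ] shift if turned [-118.8 -284.5   -2.8] shift now [-118.8 -284.5   -2.4] w 0.246 F [-0.2  0.3 -0.8] j [-10.  -1. -15.  76.   0.  -5.]
```

View pics/sc10.png

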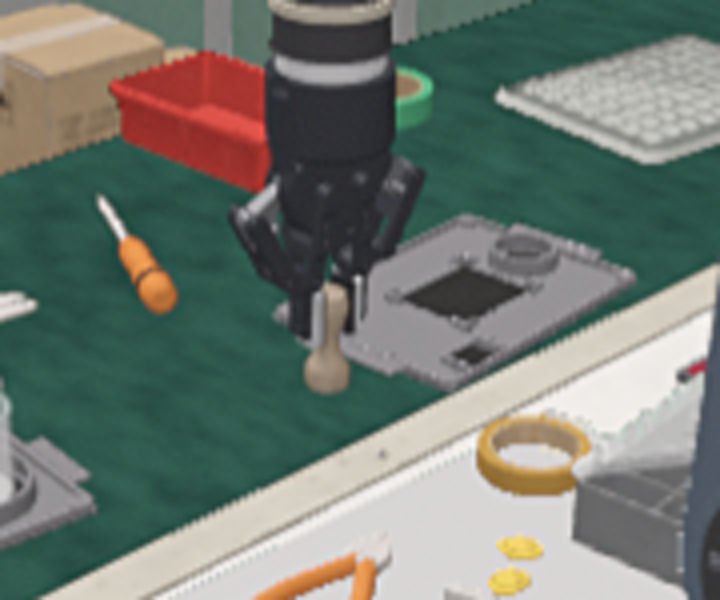

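The stamp is held and upright. I'll carry it to its collar.

{"method": "apply_moves", "body": {
  "targets": [
    [0,0,0,-5,-12,0,1],
    [0,0,0,-11,-26,0,1],
    [0,0,0,-12,-29,0,1],
    [0,0,0,-12,-29,0,1],
    [0,0,0,-12,-29,0,1],
    [0,0,0,-12,-29,0,1],
    [0,0,0,-12,-29,0,1],
    [0,0,0,-12,-29,0,1],
    [0,0,0,-12,-29,0,1],
    [0,0,0,-11,-26,0,1]
  ]
}}

```text
clock: 26.15
eef_pos: [0.5796, -0.2965, 0.0785]
tcp_rot: [-0.001, 0.044, 0.999, 0.0]
ft_force: [0.6, 0.6, -0.1]
width: 0.244
```

{"method": "apply_moves", "body": {
  "targets": [
    [0,0,0,-8.5,-17.5,0,1],
    [0,0,0,0,0,0,1],
    [0,0,0,0,0,10,1],
    [0,0,0,0,0,10,1],
    [0,0,0,0,0,0,1],
    [0,0,0,0,0,0,1]
  ]
}}

```text
clock: 26.75
eef_pos: [0.5862, -0.3109, 0.0586]
tcp_rot: [-0.001, 0.043, 0.999, 0.001]
ft_force: [0.3, -0.6, -0.1]
width: 0.248
```

```bash
python3 go.py .588 -.3124 .034 175; python3 - <<'E'
from workcell import robot
from h import *
s=robot.capture("scene")
o=s["img"][80:230,300:480];cv2.imwrite("pics/sc11.png",cv2.resize(o,None,fx=4,fy=4,interpolation=2)[:,:,::-1])
E
```

```text
t 26.75 pos [ 0.5862 -0.3109  0.0586] turn [ 0.07 -0.13  0.07] shift if turned [-1.9 -1.4 24.6] shift now [-2.  -1.4 24.6] w 0.248 F [ 0.3 -0.6 -0.1] j [-34.  25.  12.  78.   0. -29.]
```

View pics/sc11.png

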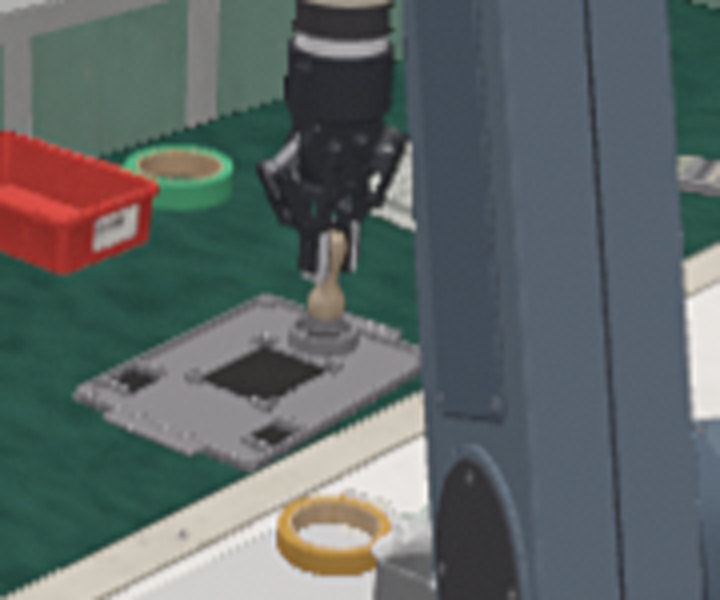

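The stamp looks a little tilted in the grip, so I'll measure it.

```bash
python3 - <<'E'
from workcell import robot
from h import *
for n in ("scene","top"):
    s=robot.capture(n); W=cloud(s); im=s["img"].astype(int)
    m=(abs(W[...,0]-.587)<.04)&(abs(W[...,1]+.312)<.04)&(W[...,2]>.022)&(W[...,2]<.11)&(im[...,0]-im[...,2]>12)
    p=W[m];print(n,len(p))
    for z in np.arange(.025,.105,.01):
        q=p[abs(p[:,2]-z)<.005]
        if len(q)>2: print(round(z,3),len(q),q.mean(0).round(4),q.min(0).round(3)[:2],q.max(0).round(3)[:2])
    # silhouette points in scene
    v,u=np.nonzero(m); 
    for r in range(v.min(),v.max()+1,2): print(r,u[v==r].min(),u[v==r].max(),end=' | ')
    print()
    for z in(.027,.06,.09): print(z,proj(s,[[.5858,-.3109,z]]))
E
```

```text
scene 116
0.035 25 [ 0.5788 -0.304   0.0352] [ 0.57  -0.317] [ 0.591 -0.297]
0.045 29 [ 0.5808 -0.3041  0.0445] [ 0.571 -0.317] [ 0.593 -0.295]
0.055 16 [ 0.5807 -0.3069  0.0534] [ 0.573 -0.316] [ 0.588 -0.302]
0.065 7 [ 0.579  -0.3113  0.065 ] [ 0.577 -0.322] [ 0.582 -0.306]
0.075 12 [ 0.5773 -0.3099  0.0742] [ 0.575 -0.324] [ 0.581 -0.301]
0.085 17 [ 0.5762 -0.3095  0.0854] [ 0.573 -0.326] [ 0.586 -0.297]
0.095 10 [ 0.5783 -0.3078  0.0922] [ 0.573 -0.322] [ 0.588 -0.299]
137 383 384 | 139 382 386 | 141 382 386 | 143 382 385 | 145 382 385 | 147 382 384 | 149 382 383 | 151 379 384 | 153 377 385 | 155 377 385 | 157 377 385 | 
0.027 [[380.70410941 158.00161378]]
0.06 [[381.32811626 147.76870861]]
0.09 [[381.90276503 138.28040525]]
top 17
0.035 5 [ 0.5803 -0.3023  0.0354] [ 0.577 -0.305] [ 0.585 -0.3  ]
0.045 8 [ 0.5797 -0.3039  0.0452] [ 0.576 -0.308] [ 0.587 -0.299]
189 413 413 | 191 413 417 | 193 414 416 | 
0.027 [[415.9505564  190.59312737]]
0.06 [[419.0743857  188.29984462]]
0.09 [[422.08761331 186.08743345]]
```

{"method": "apply_moves", "body": {
  "targets": [
    [0,0,0,-2.5,-1.5,0,1],
    [0,0,0,0,0,5,1],
    [0,0,0,0,0,6,1],
    [0,0,0,0,0,5,1],
    [0,0,0,0,0,4,1],
    [0,0,0,0,0,2,1],
    [0,0,0,0,0,0,1],
    [0,0,0,0,0,0,1]
  ]
}}

```text
clock: 27.7
eef_pos: [0.5894, -0.3141, 0.0379]
tcp_rot: [0.0, 0.044, 0.999, -0.0]
ft_force: [-0.2, 0.0, -0.5]
width: 0.251
```

```bash
python3 go.py .588 -.3124 .034 175
```

```text
t 27.7 pos [ 0.5894 -0.3141  0.0379] turn [-0.  0.  0.] shift if turned [1.6 1.5 3.9] shift now [1.6 1.5 3.9] w 0.251 F [-0.2  0.  -0.5] j [-34.  26.  12.  75.   0. -29.]
```

{"method": "apply_moves", "body": {
  "targets": [
    [0,0,0,0,0,1.5,1],
    [0,0,0,0,0,1.5,1],
    [0,0,0,0,0,1,1],
    [0,0,0,0,0,0,1],
    [0,0,0,0,0,0,1]
  ]
}}

```text
clock: 28.2
eef_pos: [0.5895, -0.3141, 0.0341]
tcp_rot: [0.0, 0.044, 0.999, -0.0]
ft_force: [-0.0, -0.5, 1.2]
width: 0.247
```

{"method": "apply_moves", "body": {
  "targets": [
    [0,0,0,0,0,0.5,1],
    [0,0,0,0,0,0,0.3],
    [0,0,0,0,0,0,0.1],
    [0,0,0,0,0,0,-0.1],
    [0,0,0,0,0,0,-0.1],
    [0,0,0,0,0,0,-0.1]
  ]
}}

```text
clock: 28.8
eef_pos: [0.5893, -0.314, 0.033]
tcp_rot: [-0.0, 0.044, 0.999, 0.0]
ft_force: [0.7, 0.6, -0.5]
width: 0.549
```

{"method": "apply_moves", "body": {
  "targets": [
    [0,0,0,0,0,-10,-0.1],
    [0,0,0,0,0,-15,-0.1],
    [0,0,0,0,0,-20,-0.1],
    [0,0,0,0,0,-20,-1],
    [0,0,0,0,0,-20,-1],
    [0,0,0,0,0,-15,-1],
    [0,0,0,0,0,0,-1],
    [0,0,0,0,0,0,-1]
  ]
}}

```text
clock: 29.6
eef_pos: [0.5897, -0.3142, 0.134]
tcp_rot: [0.001, 0.044, 0.999, -0.0]
ft_force: [0.7, 0.4, 0.1]
width: 1.002
```

```bash
python3 go.py .382 .2727 .135 260.5; python3 - <<'E'
from workcell import robot
from h import *
s=robot.capture("scene")
o=s["img"][80:230,300:480];cv2.imwrite("pics/sc12.png",cv2.resize(o,None,fx=4,fy=4,interpolation=2)[:,:,::-1])
E
```

```text
t 29.6 pos [ 0.5897 -0.3142  0.134 ] turn [-8.000e-02  3.000e-02 -8.549e+01] shift if turned [-544.6  301.8   -1. ] shift now [258.1 566.6  -1.7] w 1.002 F [0.7 0.4 0.1] j [-34.  24.  20.  86.   0. -29.]
```

View pics/sc12.png

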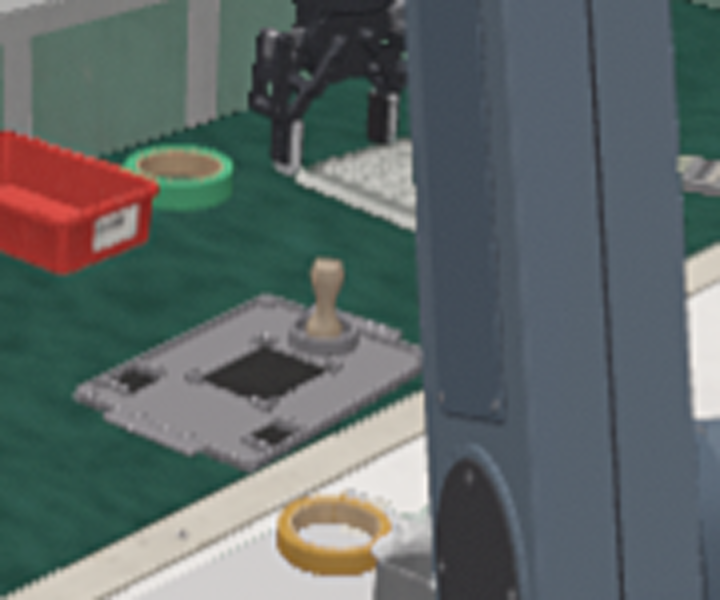

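The stamp is seated. Next is the marker: I'll turn the tool, then travel.

{"method": "apply_moves", "body": {
  "targets": [
    [0,0,-8.55,0,0,0,-1],
    [0,0,-8.55,0,0,0,-1],
    [0,0,-8.55,0,0,0,-1],
    [0,0,-8.55,0,0,0,-1],
    [0,0,-8.55,0,0,0,-1],
    [0,0,-8.55,0,0,0,-1],
    [0,0,-8.55,0,0,0,-1],
    [0,0,-8.55,0,0,0,-1],
    [0,0,-8.55,0,0,0,-1],
    [0,0,-8.55,0,0,0,-1]
  ]
}}

```text
clock: 30.65
eef_pos: [0.5884, -0.3134, 0.131]
tcp_rot: [-0.001, -0.648, 0.761, 0.002]
ft_force: [0.2, 0.3, 0.2]
width: 1.003
```

{"method": "apply_moves", "body": {
  "targets": [
    [0,0,0,-34,18.9,0,-1],
    [0,0,0,-34,18.9,0,-1],
    [0,0,0,-34,18.9,0,-1],
    [0,0,0,-34,18.9,0,-1],
    [0,0,0,-34,18.9,0,-1],
    [0,0,0,-34,18.9,0,-1],
    [0,0,0,-34,18.9,0,-1],
    [0,0,0,-34,18.9,0,-1],
    [0,0,0,-34,18.9,0,-1],
    [0,0,0,-34,18.9,0,-1]
  ]
}}

```text
clock: 31.65
eef_pos: [0.4572, 0.0539, 0.1316]
tcp_rot: [-0.001, -0.646, 0.763, 0.001]
ft_force: [-0.2, 0.6, 1.1]
width: 1.0
```

{"method": "apply_moves", "body": {
  "targets": [
    [0,0,0,-34,18.9,0,-1],
    [0,0,0,-34,18.9,0,-1],
    [0,0,0,-34,18.9,0,-1],
    [0,0,0,-34,18.9,0,-1],
    [0,0,0,-34,18.9,0,-1],
    [0,0,0,-34,18.9,0,-1],
    [0,0,0,0,0,0,-1],
    [0,0,0,0,0,0,-1]
  ]
}}

```text
clock: 32.45
eef_pos: [0.3796, 0.2725, 0.1319]
tcp_rot: [-0.001, -0.647, 0.762, 0.0]
ft_force: [0.9, -0.9, -0.4]
width: 1.001
```

```bash
python3 go.py .382 .2727 -.003 260.5; python3 - <<'E'
from workcell import robot
from h import *
s=robot.capture("scene")
o=s["img"][180:330,180:360];cv2.imwrite("pics/sc13.png",cv2.resize(o,None,fx=4,fy=4,interpolation=2)[:,:,::-1])
c=robot.capture("top")
im=s["img"].astype(int);W=cloud(s)
m=(abs(W[...,0]-.382)<.04)&(abs(W[...,1]-.272)<.09)&(W[...,2]>.0)&(W[...,2]<.02)&(im.max(-1)<100)
p=W[m];print(len(p),p.min(0).round(4),p.max(0).round(4),cv2.minAreaRect((p[:,:2]*1000).astype(np.float32)))
d=[(n,[np.round(e["point"],4).tolist() for e in robot.tip_of(c,n)[:1]]) for n in("stamp_center","swab_jar_center","alcohol_bottle_center")];print(d)
W=cloud(c);m=(abs(W[...,0]-.587)<.025)&(abs(W[...,1]+.312)<.025)&(W[...,2]>.05)&(W[...,2]<.09);p=W[m];print("stamp",p.min(0).round(4),p.max(0).round(4))
m=(abs(W[...,0]-.597)<.04)&(abs(W[...,1]-.174)<.04)&(W[...,2]>.05)&(W[...,2]<.09);p=W[m];print("jar",p.min(0).round(4),p.max(0).round(4))
E
```

```text
t 32.45 pos [0.3796 0.2725 0.1319] turn [ 0.11 -0.13  0.14] shift if turned [ -0.6  -2.3 134.9] shift now [ -0.9  -2.6 134.8] w 1.001 F [ 0.9 -0.9 -0.4] j [ 27.  -6. -14.  82.  -0. -53.]
410 [0.362  0.212  0.0005] [0.3936 0.3436 0.0137] ((377.8081359863281, 277.4900207519531), (133.33090209960938, 14.48097038269043), 80.5244140625)
[('stamp_center', [[0.5863, -0.3141, 0.0338]]), ('swab_jar_center', [[0.5977, 0.1749, 0.0419]]), ('alcohol_bottle_center', [[0.6095, 0.2798, 0.071]])]
stamp [ 0.578  -0.3255  0.054 ] [ 0.6012 -0.3028  0.0684]
jar [0.5723 0.1484 0.0501] [0.6251 0.1969 0.0862]
```

View pics/sc13.png

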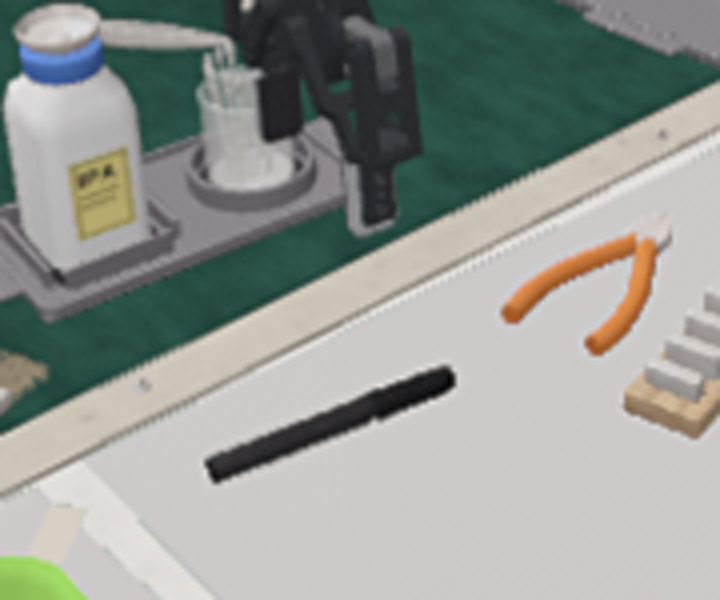

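{"method": "apply_moves", "body": {
  "targets": [
    [0,0,0,-2.5,-1.5,10,0],
    [0,0,0,0,0,25,0],
    [0,0,0,0,0,25,0],
    [0,0,0,0,0,25,0],
    [0,0,0,0,0,20,0],
    [0,0,0,0,0,0,0],
    [0,0,0,0,0,0,0]
  ]
}}

```text
clock: 33.4
eef_pos: [0.3825, 0.2741, 0.0278]
tcp_rot: [-0.001, -0.646, 0.763, 0.0]
ft_force: [-0.1, 0.2, -0.1]
width: 0.502
```

```bash
python3 go.py .381 .2745 -.003 260.5; python3 - <<'E'
from workcell import robot
from h import *
s=robot.capture("scene")
o=s["img"][180:330,180:360];cv2.imwrite("pics/sc14.png",cv2.resize(o,None,fx=4,fy=4,interpolation=2)[:,:,::-1])
E
```

```text
t 33.4 pos [0.3825 0.2741 0.0278] turn [ 0.06 -0.05 -0.04] shift if turned [-0.2  1.5 30.8] shift now [-0.2  1.5 30.8] w 0.502 F [-0.1  0.2 -0.1] j [ 27.  -2. -22.  70.  -0. -53.]
```

View pics/sc14.png

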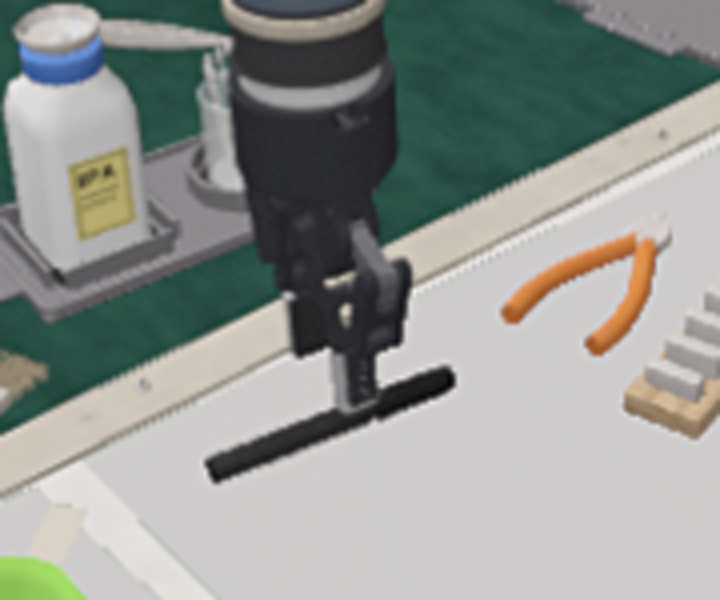

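{"method": "apply_moves", "body": {
  "targets": [
    [0,0,0,0,1,12,0],
    [0,0,0,0,0,10,0],
    [0,0,0,0,0,5,0],
    [0,0,0,0,0,3,0],
    [0,0,0,0,0,0,0],
    [0,0,0,0,0,0,1],
    [0,0,0,0,0,0,1],
    [0,0,0,0,0,0,1],
    [0,0,0,0,0,0,1],
    [0,0,0,0,0,0,1]
  ]
}}

```text
clock: 34.45
eef_pos: [0.3824, 0.2751, -0.0011]
tcp_rot: [0.001, -0.646, 0.763, -0.0]
ft_force: [0.4, -0.5, 2.8]
width: 0.176
```

{"method": "apply_moves", "body": {
  "targets": [
    [0,0,0,0,0,-5,1],
    [0,0,0,0,0,-15,1],
    [0,0,0,0,0,-20,1],
    [0,0,0,0,0,-20,1],
    [0,0,0,0,0,-20,1],
    [0,0,0,0,0,0,1]
  ]
}}

```text
clock: 35.05
eef_pos: [0.3839, 0.2759, 0.0814]
tcp_rot: [0.003, -0.646, 0.763, -0.001]
ft_force: [1.3, 0.1, -0.1]
width: 0.179
```

```bash
python3 go.py .5747 -.169 .08 185; python3 - <<'E'
from workcell import robot
from h import *
s=robot.capture("scene")
o=s["img"][160:310,180:360];cv2.imwrite("pics/sc15.png",cv2.resize(o,None,fx=4,fy=4,interpolation=2)[:,:,::-1])
E
```

```text
t 35.05 pos [0.3839 0.2759 0.0814] turn [-0.09  0.35 75.5 ] shift if turned [-151.3 -459.8    1.4] shift now [ 407.3 -261.6    1.2] w 0.179 F [ 1.3  0.1 -0.1] j [ 28.  -4. -18.  76.   0. -53.]
```

View pics/sc15.png

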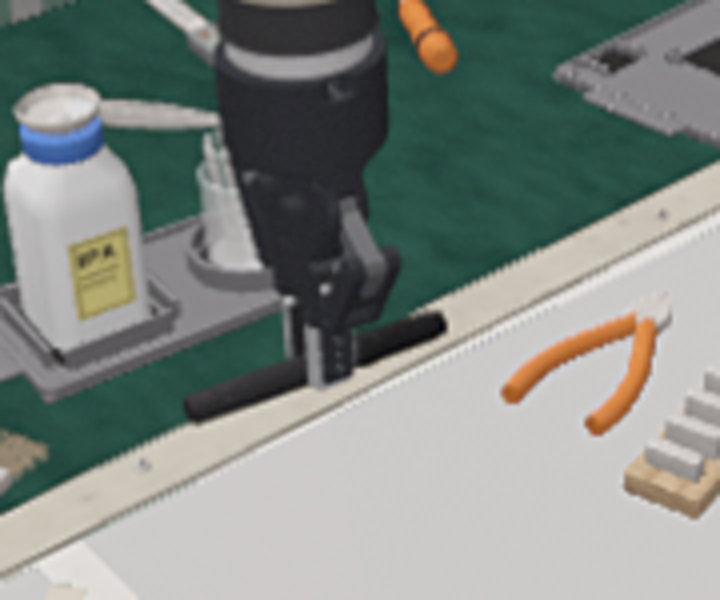

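The marker is held level at its middle. I'll turn and carry it.

{"method": "apply_moves", "body": {
  "targets": [
    [0,0,8.4,0,0,0,1],
    [0,0,8.4,0,0,0,1],
    [0,0,8.4,0,0,0,1],
    [0,0,8.4,0,0,0,1],
    [0,0,8.4,0,0,0,1],
    [0,0,8.4,0,0,0,1],
    [0,0,8.4,0,0,0,1],
    [0,0,8.4,0,0,0,1],
    [0,0,8.3,0,0,0,1],
    [0,0,0,0,0,0,1]
  ]
}}

```text
clock: 36.1
eef_pos: [0.3806, 0.2742, 0.0764]
tcp_rot: [-0.001, -0.044, 0.999, -0.001]
ft_force: [0.4, 0.7, -0.8]
width: 0.177
```

{"method": "apply_moves", "body": {
  "targets": [
    [0,0,0,-5,-15,0,1],
    [0,0,0,-10,-30,0,1],
    [0,0,0,-10,-30,0,1],
    [0,0,0,-10,-30,0,1],
    [0,0,0,-10,-30,0,1],
    [0,0,0,-10,-30,0,1],
    [0,0,0,-10,-30,0,1],
    [0,0,0,-10,-30,0,1],
    [0,0,0,-10,-30,0,1],
    [0,0,0,-10,-30,0,1]
  ]
}}

```text
clock: 37.1
eef_pos: [0.5009, -0.002, 0.0771]
tcp_rot: [-0.001, -0.045, 0.999, 0.0]
ft_force: [1.7, 1.3, 0.2]
width: 0.179
```

{"method": "apply_moves", "body": {
  "targets": [
    [0,0,0,-10,-30,0,1],
    [0,0,0,-10,-30,0,1],
    [0,0,0,-10,-30,0,1],
    [0,0,0,-10,-30,0,1],
    [0,0,0,-10,-30,0,1],
    [0,0,0,-6.3,-24.8,0,1],
    [0,0,0,0,0,0,1],
    [0,0,0,0,0,0,1]
  ]
}}

```text
clock: 37.9
eef_pos: [0.5718, -0.17, 0.0769]
tcp_rot: [-0.001, -0.044, 0.999, 0.001]
ft_force: [-1.4, -0.1, 0.0]
width: 0.182
```

```bash
python3 go.py .5747 -.169 .04 185; python3 - <<'E'
from workcell import robot
from h import *
s=robot.capture("scene")
o=s["img"][80:230,270:450];cv2.imwrite("pics/sc16.png",cv2.resize(o,None,fx=4,fy=4,interpolation=2)[:,:,::-1])
W=cloud(s);im=s["img"].astype(int)
c=robot.capture("top");W2=cloud(c);im2=c["img"].astype(int)
for W,im in((W,im),(W2,im2)):
    m=(abs(W[...,0]-.575)<.09)&(abs(W[...,1]+.169)<.03)&(W[...,2]>.075)&(W[...,2]<.108)&(im.max(-1)<100)
    p=W[m];print(len(p),p.min(0).round(4),p.max(0).round(4))
E
```

```text
t 37.9 pos [ 0.5718 -0.17    0.0769] turn [ 0.09 -0.12  0.06] shift if turned [-3.   0.8 36.9] shift now [-3.1  0.7 36.9] w 0.182 F [-1.4 -0.1  0. ] j [-23.  15.   1.  77.   0. -28.]
272 [ 0.5028 -0.1843  0.0753] [ 0.6376 -0.1456  0.1077]
3 [ 0.6338 -0.1581  0.0774] [ 0.6407 -0.1575  0.0818]
```

View pics/sc16.png

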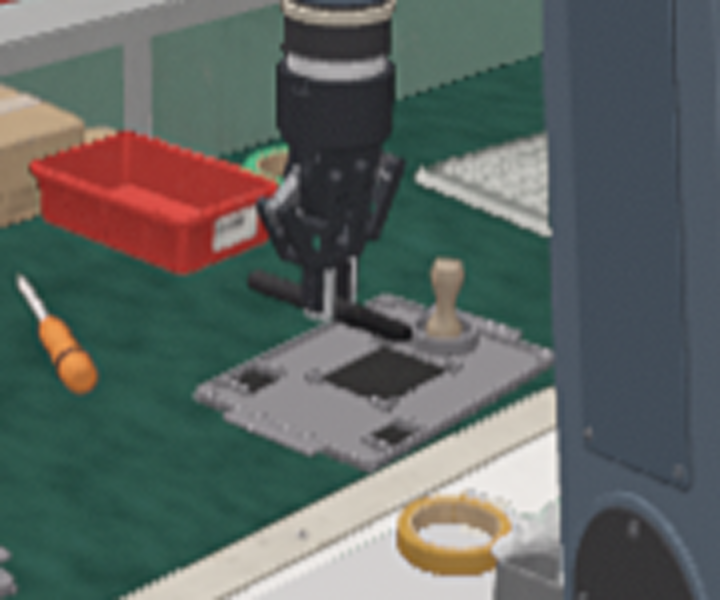

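{"method": "apply_moves", "body": {
  "targets": [
    [0,0,0,-4.5,0.8,5,1],
    [0,0,0,0,0,10,1],
    [0,0,0,0,0,10,1],
    [0,0,0,0,0,10,1],
    [0,0,0,0,0,10,1],
    [0,0,0,0,0,8,1],
    [0,0,0,0,0,0,1],
    [0,0,0,0,0,0,1]
  ]
}}

```text
clock: 38.8
eef_pos: [0.5768, -0.1688, 0.025]
tcp_rot: [-0.0, -0.044, 0.999, 0.0]
ft_force: [0.6, 0.2, -0.4]
width: 0.177
```

```bash
python3 go.py .577 -.169 .008 185; python3 - <<'E'
from workcell import robot
from h import *
s=robot.capture("scene")
o=s["img"][80:230,270:450];cv2.imwrite("pics/sc17.png",cv2.resize(o,None,fx=4,fy=4,interpolation=2)[:,:,::-1])
W=cloud(s);im=s["img"].astype(int)
m=(abs(W[...,0]-.575)<.09)&(abs(W[...,1]+.169)<.03)&(W[...,2]>.018)&(W[...,2]<.05)&(im.max(-1)<75)
p=W[m];print(len(p),p.min(0).round(4),p.max(0).round(4))
E
```

```text
t 38.8 pos [ 0.5768 -0.1688  0.025 ] turn [ 0.02 -0.03 -0.  ] shift if turned [-0.2 -0.2 17. ] shift now [-0.2 -0.2 17. ] w 0.177 F [ 0.6  0.2 -0.4] j [-23.  17.  -2.  71.   0. -28.]
220 [ 0.5082 -0.1824  0.0224] [ 0.6434 -0.1454  0.0497]
```

View pics/sc17.png

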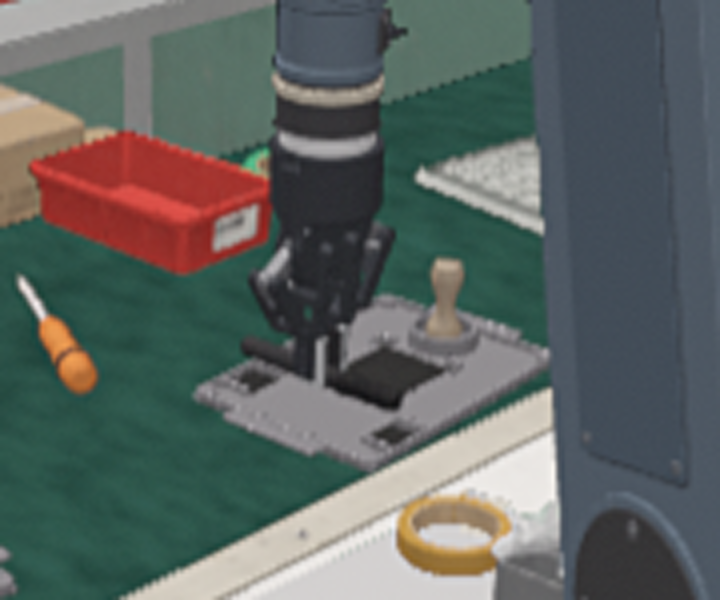

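{"method": "apply_moves", "body": {
  "targets": [
    [0,0,0,1,0,4,1],
    [0,0,0,0,0,4,1],
    [0,0,0,0,0,3,1],
    [0,0,0,0,0,2,1],
    [0,0,0,0,0,2,1],
    [0,0,0,0,0,1.5,1],
    [0,0,0,0,0,0,1],
    [0,0,0,0,0,0,1]
  ]
}}

```text
clock: 39.65
eef_pos: [0.5761, -0.1689, 0.0089]
tcp_rot: [0.0, -0.044, 0.999, -0.0]
ft_force: [-0.6, -0.9, 0.1]
width: 0.178
```

```bash
python3 go.py .577 -.169 .008 185; python3 - <<'E'
from workcell import robot
from h import *
s=robot.capture("scene")
o=s["img"][80:230,270:450];cv2.imwrite("pics/sc18.png",cv2.resize(o,None,fx=4,fy=4,interpolation=2)[:,:,::-1])
E
```

```text
t 39.65 pos [ 0.5761 -0.1689  0.0089] turn [-0.    0.01  0.01] shift if turned [-0.9 -0.1  0.9] shift now [-0.9 -0.1  0.9] w 0.178 F [-0.6 -0.9  0.1] j [-23.  18.  -3.  69.   0. -28.]
```

View pics/sc18.png

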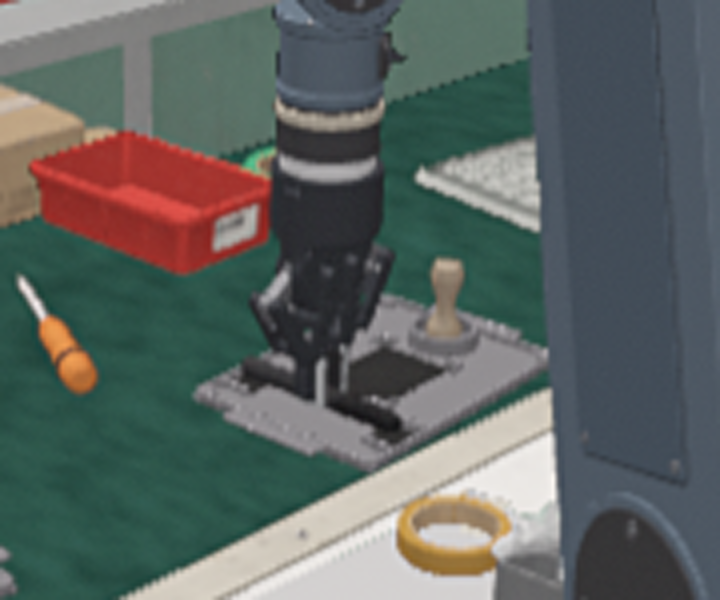

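{"method": "apply_moves", "body": {
  "targets": [
    [0,0,0,0,0,1,1],
    [0,0,0,0,0,0.5,1],
    [0,0,0,0,0,0,1],
    [0,0,0,0,0,0,0.3],
    [0,0,0,0,0,0,0.3],
    [0,0,0,0,0,0,0.3],
    [0,0,0,0,0,0,0.3]
  ]
}}

```text
clock: 40.4
eef_pos: [0.5759, -0.1689, 0.007]
tcp_rot: [-0.0, -0.044, 0.999, 0.0]
ft_force: [-0.5, 0.0, 0.1]
width: 0.354
```

{"method": "apply_moves", "body": {
  "targets": [
    [0,0,0,0,0,-8,0.3],
    [0,0,0,0,0,-15,0.3],
    [0,0,0,0,0,-20,0.3],
    [0,0,0,0,0,-20,0.3],
    [0,0,0,0,0,-20,-1],
    [0,0,0,0,0,-20,-1],
    [0,0,0,0,0,-20,-1],
    [0,0,0,0,0,0,-1],
    [0,0,0,0,0,0,-1]
  ]
}}

```text
clock: 41.3
eef_pos: [0.5768, -0.1693, 0.1317]
tcp_rot: [0.001, -0.044, 0.999, -0.001]
ft_force: [-0.3, 0.4, -0.2]
width: 1.002
```

```bash
python3 go.py .3818 -.2936 .131 89; python3 - <<'E'
from workcell import robot
from h import *
s=robot.capture("scene")
o=s["img"][80:230,270:450];cv2.imwrite("pics/sc19.png",cv2.resize(o,None,fx=4,fy=4,interpolation=2)[:,:,::-1])
E
```

```text
t 41.3 pos [ 0.5768 -0.1693  0.1317] turn [6.0e-02 1.6e-01 9.6e+01] shift if turned [-127.7 -192.8    0.7] shift now [ 205.1 -106.9    0.3] w 1.002 F [-0.3  0.4 -0.2] j [-23.  14.   7.  83.   0. -28.]
```

View pics/sc19.png

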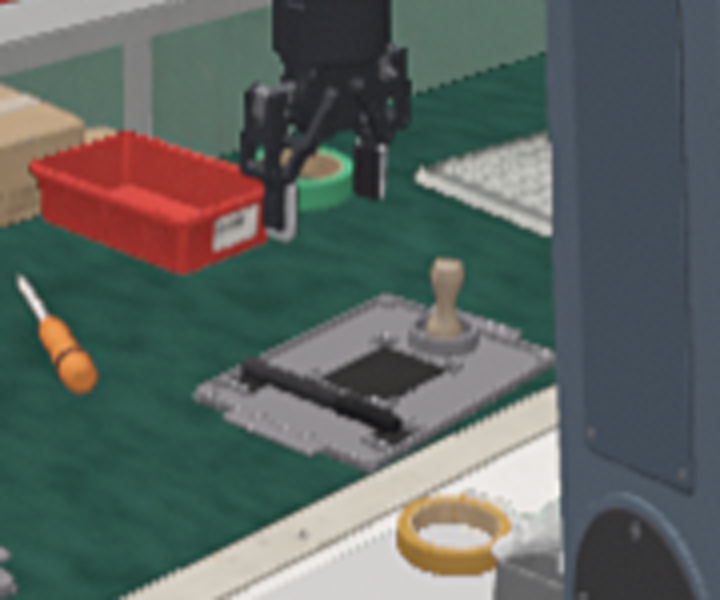

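The marker is seated. Last is the pad.

{"method": "apply_moves", "body": {
  "targets": [
    [0,0,8.5,0,0,0,-0.55],
    [0,0,8.5,0,0,0,-0.55],
    [0,0,8.5,0,0,0,-0.55],
    [0,0,8.5,0,0,0,-0.55],
    [0,0,8.5,0,0,0,-0.55],
    [0,0,8.5,0,0,0,-0.55],
    [0,0,8.5,0,0,0,-0.55],
    [0,0,8.5,0,0,0,-0.55],
    [0,0,8.5,0,0,0,-0.55],
    [0,0,8.5,0,0,0,-0.55]
  ]
}}

```text
clock: 42.35
eef_pos: [0.5749, -0.1684, 0.1282]
tcp_rot: [-0.002, 0.645, 0.764, -0.001]
ft_force: [0.7, 0.5, -0.9]
width: 0.778
```

{"method": "apply_moves", "body": {
  "targets": [
    [0,0,8.5,0,0,0,-0.55],
    [0,0,2.5,0,0,0,-0.55],
    [0,0,0,-16,-24,0,-0.55],
    [0,0,0,-16,-24,0,-0.55],
    [0,0,0,-16,-24,0,-0.55],
    [0,0,0,-16,-24,0,-0.55],
    [0,0,0,-16,-24,0,-0.55],
    [0,0,0,-16,-24,0,-0.55],
    [0,0,0,-16,-24,0,-0.55],
    [0,0,0,-16,-24,0,-0.55]
  ]
}}

```text
clock: 43.35
eef_pos: [0.38, -0.2932, 0.1286]
tcp_rot: [-0.002, 0.713, 0.701, -0.0]
ft_force: [0.4, -0.0, -0.5]
width: 0.778
```

{"method": "apply_moves", "body": {
  "targets": [
    [0,0,0,0,0,20,-0.55],
    [0,0,0,0,0,20,-0.55],
    [0,0,0,0,0,20,-0.55],
    [0,0,0,0,0,15,-0.55],
    [0,0,0,0,0,0,-0.55],
    [0,0,0,0,0,0,-0.55]
  ]
}}

```text
clock: 43.95
eef_pos: [0.381, -0.2927, 0.0542]
tcp_rot: [-0.001, 0.713, 0.701, -0.0]
ft_force: [0.7, 0.2, 0.6]
width: 0.777
```

```bash
python3 go.py .3818 -.2936 -.0065 89; python3 - <<'E'
from workcell import robot
from h import *
s=robot.capture("top")
o=s["img"][160:320,320:500];cv2.imwrite("pics/t20.png",cv2.resize(o,None,fx=3.6,fy=3.6,interpolation=2)[:,:,::-1])
print([(proj(s,[[.3818+d,-.2936,0]])-[320,160])*3.6 for d in(-.026,0,.026)])
E
```

```text
t 43.95 pos [ 0.381  -0.2927  0.0542] turn [-0.11 -0.11  0.01] shift if turned [-0.9  0.8 60.7] shift now [-1.   0.9 60.7] w 0.777 F [0.7 0.2 0.6] j [-46.  -2. -19.  73.  -0.  45.]
[array([[319.31883439, 399.17801713]]), array([[318.9577668 , 366.07763855]]), array([[318.59051937, 333.25193878]])]
```

View pics/t20.png

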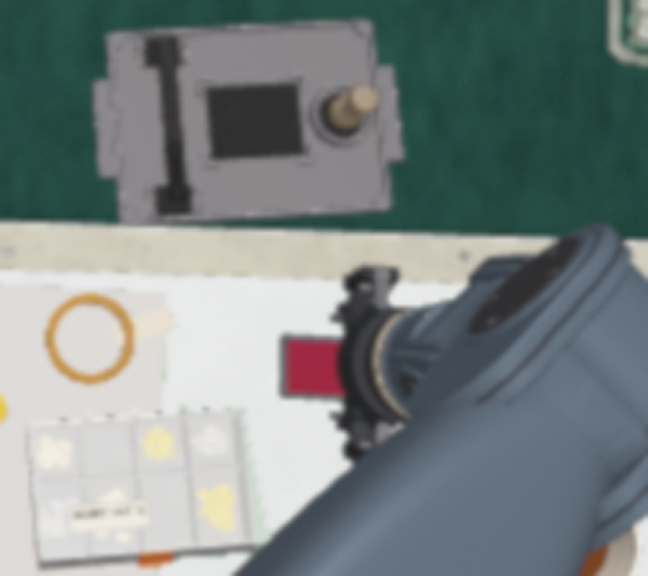

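The view shows the fingers straddling the pad at (318,366), and the marker and stamp seated. I'll descend.

{"method": "apply_moves", "body": {
  "targets": [
    [0,0,0,-1,0.9,10,-0.55],
    [0,0,0,0,0,15,-0.55],
    [0,0,0,0,0,15,-0.55],
    [0,0,0,0,0,8,-0.55],
    [0,0,0,0,0,5,-0.55],
    [0,0,0,0,0,4,-0.55],
    [0,0,0,0,0,0,-0.55],
    [0,0,0,0,0,0,-0.55]
  ]
}}

```text
clock: 44.8
eef_pos: [0.3831, -0.295, -0.0012]
tcp_rot: [0.0, 0.713, 0.701, -0.0]
ft_force: [-0.7, -0.1, 0.1]
width: 0.773
```

```bash
python3 go.py .3818 -.2936 -.006 89
```

```text
t 44.8 pos [ 0.3831 -0.295  -0.0012] turn [0.04 0.04 0.  ] shift if turned [ 1.3 -1.3  4.8] shift now [ 1.3 -1.3  4.8] w 0.773 F [-0.7 -0.1  0.1] j [-46.   1. -23.  66.  -0.  45.]
```

{"method": "apply_moves", "body": {
  "targets": [
    [0,0,0,1.2,-1.2,2.5,-0.55],
    [0,0,0,0,0,2,-0.55],
    [0,0,0,0,0,0,-0.55],
    [0,0,0,0,0,0,0],
    [0,0,0,0,0,0,1],
    [0,0,0,0,0,0,1],
    [0,0,0,0,0,0,1],
    [0,0,0,0,0,0,1]
  ]
}}

```text
clock: 45.6
eef_pos: [0.382, -0.2938, -0.0056]
tcp_rot: [0.001, 0.713, 0.701, 0.0]
ft_force: [-0.2, 0.0, 3.4]
width: 0.579
```

{"method": "apply_moves", "body": {
  "targets": [
    [0,0,0,0,0,-4,1],
    [0,0,0,0,0,-10,1],
    [0,0,0,0,0,-15,1],
    [0,0,0,0,0,-20,1],
    [0,0,0,0,0,-20,1],
    [0,0,0,0,0,0,1],
    [0,0,0,0,0,0,1]
  ]
}}

```text
clock: 46.3
eef_pos: [0.3818, -0.2936, 0.0631]
tcp_rot: [0.0, 0.713, 0.701, -0.0]
ft_force: [-0.3, -0.4, -0.8]
width: 0.584
```

```bash
python3 go.py .5805 -.2408 .064 95; python3 - <<'E'
from workcell import robot
from h import *
for n in("top","scene"):
    s=robot.capture(n);im=s["img"].astype(int);W=cloud(s)
    m=(abs(W[...,0]-.382)<.06)&(abs(W[...,1]+.294)<.06)&(im[...,0]-im[...,1]>60);p=W[m];print(n,len(p),p.mean(0) if len(p) else 0)
    if n=="top": o=s["img"][160:320,320:500];cv2.imwrite("pics/t21.png",cv2.resize(o,None,fx=3.6,fy=3.6,interpolation=2)[:,:,::-1])
E
```

```text
t 46.3 pos [ 0.3818 -0.2936  0.0631] turn [ 0.04  0.04 -6.  ] shift if turned [ 35.3 202.6  -0.9] shift now [ 56.3 197.8  -0.8] w 0.584 F [-0.3 -0.4 -0.8] j [-46.  -2. -18.  74.  -0.  45.]
top 142 [ 0.3827891  -0.27816311  0.07898985]
scene 0 0
```

View pics/t21.png

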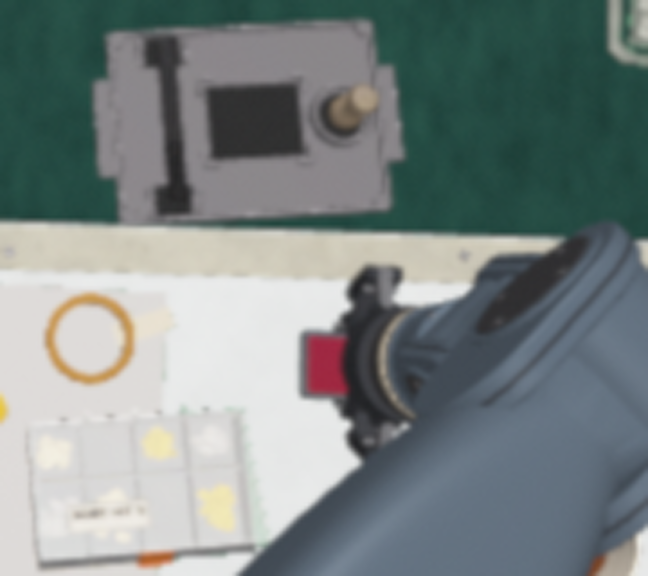

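```bash
python3 - <<'E'
from workcell import robot
from h import *
s=robot.capture("top");im=s["img"].astype(int);W=cloud(s)
m=(abs(W[...,0]-.382)<.06)&(abs(W[...,1]+.294)<.06)&(im[...,0]-im[...,1]>60);p=W[m];p=p[(p[:,2]>.05)&(p[:,2]<.11)]
A=np.c_[p[:,:2]-p[:,:2].mean(0),np.ones(len(p))];k=np.linalg.lstsq(A,p[:,2],rcond=None)[0];print(k,np.std(A@k-p[:,2]),p.min(0),p.max(0))
E
```

```text
[0.01014612 0.02245075 0.07080252] 0.0017377781359541535 [ 0.36141176 -0.29269439  0.06636948] [ 0.40175947 -0.2654294   0.07623052]
```

{"method": "apply_moves", "body": {
  "targets": [
    [0,0,-6,0,0,0,1],
    [0,0,0,2,10,0,1],
    [0,0,0,4,22,0,1],
    [0,0,0,4,25,0,1],
    [0,0,0,5,28,0,1],
    [0,0,0,5,28,0,1],
    [0,0,0,5,28,0,1],
    [0,0,0,5,28,0,1],
    [0,0,0,3,22,0,1],
    [0,0,0,2.3,11.6,0,1]
  ]
}}

```text
clock: 47.45
eef_pos: [0.582, -0.2392, 0.0615]
tcp_rot: [-0.001, 0.676, 0.737, 0.0]
ft_force: [-0.7, -0.2, 0.0]
width: 0.579
```

{"method": "apply_moves", "body": {
  "targets": [
    [0,0,0,0,0,0,1],
    [0,0,0,0,0,10,1],
    [0,0,0,0,0,10,1],
    [0,0,0,0,0,8,1],
    [0,0,0,0,0,0,1],
    [0,0,0,0,0,0,1]
  ]
}}

```text
clock: 48.05
eef_pos: [0.5793, -0.2405, 0.0341]
tcp_rot: [-0.001, 0.676, 0.737, -0.0]
ft_force: [-0.3, -0.1, 0.1]
width: 0.582
```

```bash
python3 go.py .5805 -.2408 .0045 95; python3 - <<'E'
from workcell import robot
from h import *
for n in("top","scene"):
    s=robot.capture(n);im=s["img"].astype(int);W=cloud(s)
    m=(abs(W[...,0]-.58)<.06)&(abs(W[...,1]+.24)<.06)&(im[...,0]-im[...,1]>50);p=W[m];print(n,len(p),p.min(0).round(4),p.max(0).round(4),np.median(p[:,2]))
    if n=="scene": o=s["img"][80:230,270:450];cv2.imwrite("pics/s22.png",cv2.resize(o,None,fx=4,fy=4,interpolation=2)[:,:,::-1])
E
```

```text
t 48.05 pos [ 0.5793 -0.2405  0.0341] turn [-0.07 -0.04 -0.04] shift if turned [-0.4  1.1 29.6] shift now [-0.4  1.2 29.6] w 0.582 F [-0.3 -0.1  0.1] j [-29.  20.   4.  73.  -0.  56.]
top 51 [ 0.5722 -0.2297  0.0385] [ 0.636  -0.2116  0.4878] 0.044126104037589764
scene 110 [ 0.556  -0.2673  0.0435] [ 0.5983 -0.2065  0.0492] 0.04588772554752851
```

View pics/s22.png

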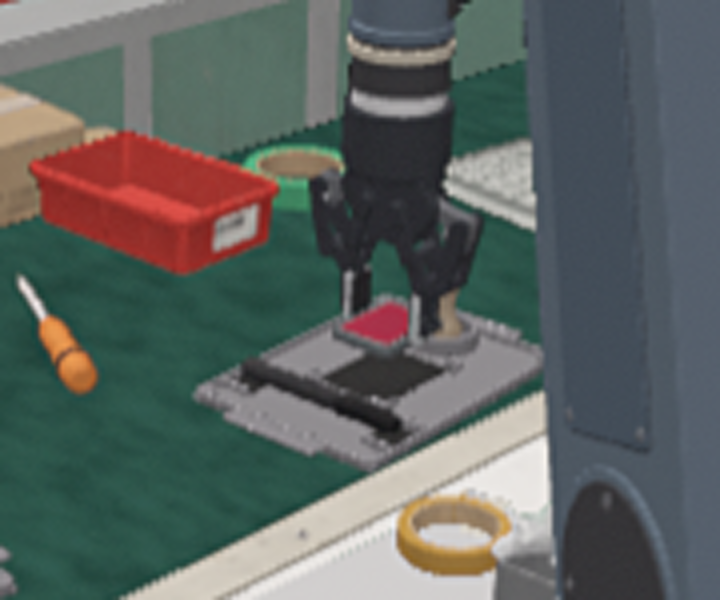

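{"method": "apply_moves", "body": {
  "targets": [
    [0,0,0,-0.8,1.2,5,1],
    [0,0,0,0,0,7,1],
    [0,0,0,0,0,6,1],
    [0,0,0,0,0,5,1],
    [0,0,0,0,0,3,1],
    [0,0,0,0,0,2,1],
    [0,0,0,0,0,0,1],
    [0,0,0,0,0,0,1]
  ]
}}

```text
clock: 48.95
eef_pos: [0.5817, -0.2413, 0.007]
tcp_rot: [0.0, 0.676, 0.737, 0.0]
ft_force: [0.0, -0.0, -0.6]
width: 0.58
```

```bash
python3 go.py .5805 -.2408 .0034 95; python3 - <<'E'
from workcell import robot
from h import *
s=robot.capture("scene");o=s["img"][80:230,270:450];cv2.imwrite("pics/s23.png",cv2.resize(o,None,fx=4,fy=4,interpolation=2)[:,:,::-1])
E
```

```text
t 48.95 pos [ 0.5817 -0.2413  0.007 ] turn [0.01 0.01 0.  ] shift if turned [ 0.6 -1.1  3.6] shift now [ 0.6 -1.1  3.6] w 0.58 F [ 0.  -0.  -0.6] j [-29.  22.   2.  70.  -0.  56.]
```

View pics/s23.png

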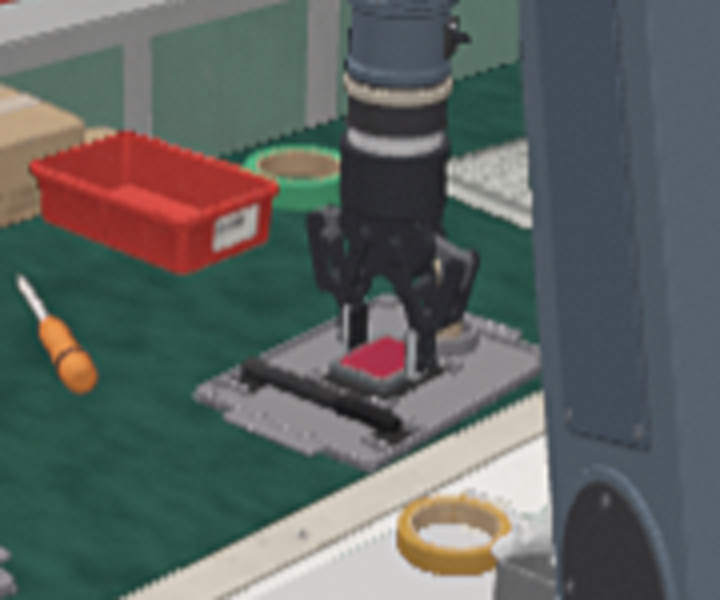

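{"method": "apply_moves", "body": {
  "targets": [
    [0,0,0,0,0,1.5,1],
    [0,0,0,0,0,1,1],
    [0,0,0,0,0,1,1],
    [0,0,0,0,0,0,1],
    [0,0,0,0,0,0,1]
  ]
}}

```text
clock: 49.5
eef_pos: [0.5816, -0.2412, 0.0034]
tcp_rot: [0.0, 0.676, 0.737, 0.0]
ft_force: [-0.2, -0.2, 1.2]
width: 0.587
```

{"method": "apply_moves", "body": {
  "targets": [
    [0,0,0,0,0,0.3,1],
    [0,0,0,0,0,0,-0.3],
    [0,0,0,0,0,0,-0.45],
    [0,0,0,0,0,0,-0.45],
    [0,0,0,0,0,0,-0.45]
  ]
}}

```text
clock: 50.0
eef_pos: [0.5815, -0.2412, 0.0029]
tcp_rot: [-0.0, 0.676, 0.737, -0.0]
ft_force: [0.5, 0.3, 0.2]
width: 0.727
```

{"method": "apply_moves", "body": {
  "targets": [
    [0,0,0,0,0,-5,-0.45],
    [0,0,0,0,0,-15,-0.45],
    [0,0,0,0,0,-20,-0.45],
    [0,0,0,0,0,-25,-0.45],
    [0,0,0,0,0,-30,-0.45],
    [0,0,0,0,0,-30,-1],
    [0,0,0,0,0,-30,-1],
    [0,0,0,0,0,0,-1],
    [0,0,0,0,0,0,-1]
  ]
}}

```text
clock: 50.9
eef_pos: [0.5826, -0.2418, 0.1605]
tcp_rot: [0.002, 0.676, 0.737, 0.001]
ft_force: [0.0, 0.3, -0.5]
width: 1.002
```

```bash
python3 go.py .40 -.10 .16 95; python3 - <<'E'
from workcell import robot
from h import *
s=robot.capture("scene");o=s["img"][80:230,270:450];cv2.imwrite("pics/s24.png",cv2.resize(o,None,fx=4,fy=4,interpolation=2)[:,:,::-1])
E
```

```text
t 50.9 pos [ 0.5826 -0.2418  0.1605] turn [0.21 0.14 0.  ] shift if turned [ 157.2 -169.5    0.5] shift now [ 157.2 -169.5   -0.5] w 1.002 F [ 0.   0.3 -0.5] j [-29.  18.  15.  87.  -0.  56.]
```

View pics/s24.png

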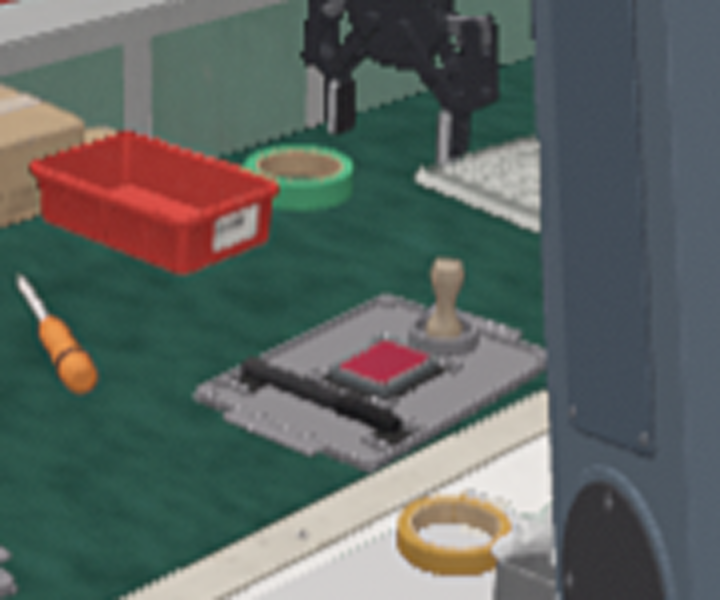

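The pad lies in its brackets. I'll move the arm aside for a final check from above.

{"method": "apply_moves", "body": {
  "targets": [
    [0,0,0,17,-18,-3,-1],
    [0,0,0,17,-18,-3,-1],
    [0,0,0,17,-18,-3,-1],
    [0,0,0,17,-18,-3,-1],
    [0,0,0,17,-18,-3,-1],
    [0,0,0,17,-18,-3,-1],
    [0,0,0,17,-18,-3,-1],
    [0,0,0,17,-18,-3,-1],
    [0,0,0,17,-18,0,-1],
    [0,0,0,0,0,0,-1]
  ]
}}

```text
clock: 51.95
eef_pos: [0.4039, -0.101, 0.1804]
tcp_rot: [-0.002, 0.675, 0.738, -0.001]
ft_force: [0.7, 0.2, -0.6]
width: 1.0
```

```bash
python3 - <<'E'
from workcell import robot
from h import *
c=robot.capture("top");im=c["img"].astype(int);W=cloud(c)
def tray(o,yaw):
    t=np.radians(yaw);R=np.array([[np.cos(t),-np.sin(t)],[np.sin(t),np.cos(t)]])
    return (W[...,:2]-o)@R
u=np.array([.0085,.1056]);ct=np.array([.60155,.22705]); mt=np.array([.5800,-.2348])
A=tray(ct,-4.6);B=tray(mt,5.0)
print("mt seat pad check", mt)
def rep(n,L,cy,h,z0,z1,f=None):
    m=(abs(L[...,0])<h[0])&(abs(L[...,1]-cy)<h[1])&(W[...,2]>z0)&(W[...,2]<z1)
    if f is not None:m&=f
    p=L[m];z=W[m][:,2];print(n,m.sum(),"min",p.min(0).round(4),"max",p.max(0).round(4),"mid rel seat",((p.min(0)+p.max(0))/2-[0,cy]).round(4),"z",np.percentile(z,[5,50,95]).round(4))
rep("bottle",A,.053,(.05,.05),.025,.17)
rep("jar",A,-.053,(.045,.045),.03,.12)
rep("stamp",B,-.077,(.03,.03),.045,.12)
rep("pad",B,-.006,(.05,.05),-.01,.05,im[...,0]-im[...,1]>60)
rep("marker",B,.066,(.085,.02),.008,.05,im.max(-1)<80)
for n in("stamp_center","swab_jar_center","alcohol_bottle_center","ink_pad_center","marker_center","cleaning_tray","marking_tray"):
    for e in robot.tip_of(c,n)[:1]:
        q=np.array(e["point"]); print(n,q.round(4),round(e["p"],2))
o=ortho(c,.5,.7,-.37,-.09,.01);cv2.imwrite("pics/f1.png",o[:,:,::-1])
o=ortho(c,.5,.7,.1,.36,.01);cv2.imwrite("pics/f2.png",o[:,:,::-1])
E
```

```text
mt seat pad check [ 0.58   -0.2348]
bottle 713 min [-0.0279  0.0205] max [0.0315 0.0808] mid rel seat [ 0.0018 -0.0023] z [0.0364 0.1034 0.1388]
jar 197 min [-0.0252 -0.0793] max [ 0.0276 -0.0282] mid rel seat [ 0.0012 -0.0007] z [0.0328 0.0571 0.0819]
stamp 66 min [-0.0087 -0.0901] max [ 0.0139 -0.0685] mid rel seat [ 0.0026 -0.0023] z [0.0556 0.0639 0.0667]
pad 267 min [-0.0191 -0.0368] max [0.0228 0.0215] mid rel seat [ 0.0019 -0.0017] z [0.0097 0.0126 0.0159]
marker 100 min [0.0075 0.0536] max [0.071  0.0775] mid rel seat [ 0.0393 -0.0005] z [0.0123 0.0187 0.0222]
stamp_center [ 0.5877 -0.3107  0.0355] 0.62
swab_jar_center [0.5957 0.1727 0.0448] 0.78
alcohol_bottle_center [0.6084 0.2808 0.0681] 0.57
ink_pad_center [ 0.578  -0.2434  0.0058] 0.94
cleaning_tray [0.6006 0.2307 0.0025] 0.73
marking_tray [ 0.5759 -0.2307 -0.0024] 0.78
```

View pics/f1.png

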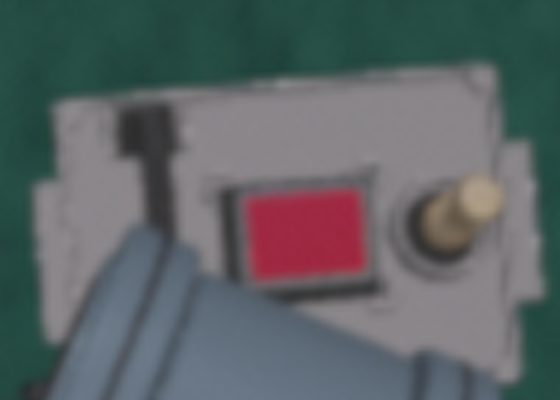

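View pics/f2.png

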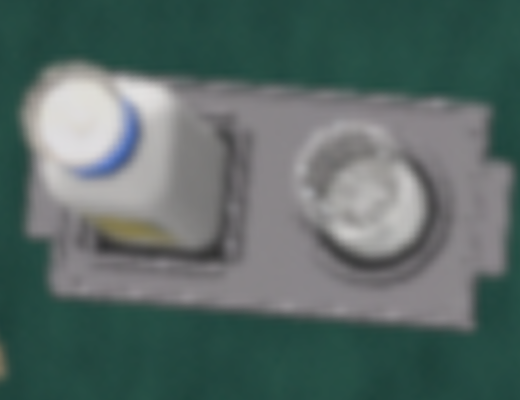

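```bash
python3 -c "
from workcell import robot
o=robot.observe();print(o['clock'],abs(o['qd']).max());print(robot.sign_off())"
```

```text
52.35 0.0038462377477547012
the job is handed in; nothing more can be done
None
```

Both kits are made up and the job is handed in at about 52 s of the 128 s allowed. The hand-in gives no verdict. I moved the bottle and the jar upright, and opened the gripper only once the wrist force showed they had touched the tray floor. No wrist force reading I saw was above about 6 N.

The last look from the top camera gave these offsets from the seat centres, against the 12 mm allowed:

| Thing | Offset from seat (tray x, y) | Notes |
|---|---|---|
| Bottle | 1.8, −2.3 mm | looked upright in the pictures |
| Jar | 1.2, −0.7 mm | looked upright in the pictures |
| Stamp | 2.6, −2.3 mm | looked upright in the pictures |
| Ink pad | 1.9, −1.7 mm | face up; its top at about 12.6 mm puts it on the floor |
| Marker | about +3, −0.5 mm | arm hid its near end, so x is estimated from the visible end |

- **Marker:** the network did not report it in that last picture. An earlier top view showed it whole, lying between both rib pairs.
- **Network agreement:** for the other four things, the networks agreed with my own measurements to within about 4 mm. Their tray origins differed from mine by about 4 to 6 mm, and I relied on the seat floor patches, whose spacing matched the given dimensions.

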